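# Tap the clamp wedge home to lock the cutting board

## Robot

A 7-joint arm with a two-finger parallel gripper is mounted at the origin on the work surface. World frame = base frame: x ahead of the robot, y to its left, z up, the work surface at z = 0. Lengths are in m, angles in rad, forces in N, time in s.
With the tool pointing down it reaches from about 0.425 to 0.925 m from the base axis. Payload 6.8 kg.
Tool frame: the origin (TCP) lies midway between the tips of the shut fingers; the grasp point (between the pads) lies 19 mm behind it; z points along the fingers, y is the direction in which the jaws open and shut (so a half turn about z gives the same grasp; the last joint's range is limited). The gripper opens to 85 mm and grips with 20 to 120 N. Pads are 22 mm wide; open, the fingers measure 114 mm over their backs; the gripper's body (76 mm by 85 mm) begins 54 mm behind the grasp point. The pads swing forward as they close: fully open they stand 13 mm farther back than shut.
Start: joints at [-1.386, 0.477, 0.022, 1.555, -0.011, 1.109, -0.083], TCP at [0.195, 0.646, 0.201] pointing down, gripper open.
Joint ranges: [-2.96, 2.96], [-0.34, 2.1], [-1.41, 1.46], [0.24, 2.44], [-1.37, 4.51], [0.17, 1.92], [-2.96, 2.96]. Speed limits (rad/s): [2.39, 2.39, 3.14, 3.14, 3.14, 3.14, 3.14].

## Interface

Orientations are given as a rotation vector (axis times angle).
In Python, from bench import r, imaging gives the robot as it stands.
- The arm moves only by the tool jog_arm, never from a script. Its argument "rows" is a list of rows, each an object with "delta_rot": the turn, a rotation vector about the tool's x, y, z in degrees, a list of three; "xyz": the shift along the tool's x, y, z in cm, a list of three; "fingers": the closure, from 0 (fully open) to 1 (shut). A call has exactly 5 rows; each row is the pose to reach, as a shift and turn from the pose measured when the call began, along the tool's axes at that moment; what a row does not reach only later rows make up. A row lasts 1/12 s, in which the tool goes at most 41.7 mm and 7.16 degrees, less where a joint would pass 70% of its speed; a pose out of reach is approached as far as the arm can. A call with a gripper value outside its range is refused whole. The fingers move at their own pace and stop on an object; "grip_force" is the grip in N (left out, the last holds). Time passes only in rows, so rows that repeat a pose let the fingers close, or fill a call up. It gives the time, the measured TCP pose, the force and the opening at its end, in the units of the state.
- r.get_obs(): the state, without advancing time (a new reading comes with each control period).
- imaging.grab_frame(name): name is "scene" or "top" or "wrist"; returns the picture (480x640x3 uint8, blue, green, red); there is no depth.
- imaging.camera_info(name): a dict with "camera_matrix" (3x3 intrinsics, pixels), "xyz" and "attitude" of the camera in the world. Camera axes: x right, y down, z forward; pixel columns grow to the right and rows downward; lengths in m; the calibration is good to about 2 mm. A picture is of the moment at which its call begins: read the wrist's pose just before it. camera_info takes no time and is no camera call; for the wrist camera it gives the pose at the moment of the call.
- r.hand_in(): hands the job in, once; it reports no verdict.
Trained networks look in the newest picture that a camera, given by its name, has taken for a name from the list of things; names that differ only in an ending like _2 or _b are one class to them, and where a whole thing is asked for, a point or a joint stands for the part that bears it (a point fixed in the world has none). Each returns a list of dicts, best first, with "conf" (0 to 1); they miss things now and then, are a little off and sometimes report something else, mostly with a low value. They report only what shows in the picture. A call takes as long as a camera call. They do not tell look-alikes from the thing itself.
- imaging.find_in(camera, query): "position" ([column, row] in pixels, amid what is visible of it).
- imaging.cut_out(camera, query): "region" (480x640 bool, what is visible of it) and "position" ([column, row] in pixels, amid what is visible of it).
- imaging.tip_of(camera, query): "position" ([column, row] in pixels: a listed point, or the origin of a listed thing).
The state is a dict: "clock": time; "joints": joint angles; "qvel": joint speeds; "tau": joint torques, N m; "tcp_pos": TCP position; "orientation": TCP orientation; "contact_force": force on the tool from outside, world axes, zero at the start; "moment": the same for the moment, N m; "grip_width": finger opening in m.
Only numpy, scipy, OpenCV 4.12 (cv2) and the standard library are available. Lean on these libraries where they do the work, as an engineer would, in place of code of your own. Each camera call takes 0.05 s, during which the arm holds its last target.

## Task

Lock the fish cutting board: take the full-size wedge from its rack, start it thin end down in the slot of the board clamp and let go of it, then pick up the pounder and tap the wedge down with it until the jaw is tight against the board and the wedge no longer moves under a firm tap of 10 to 25 N. Never force it with more than 40 N, and do not knock over or shift the other things. Finally stand the pounder upright on the bench and let go.

Things in the scene. Friction and masses are not known exactly. Their poses are not given: they have to be found in the camera images.
- wedge_mid (a point): full-size wedge, white plastic, loose, 60 g, 90 mm tall, in one of the rack's two pockets: half-way up it. z points from thin end (toe) up to thick end (head). Flat parallel sides 30 mm apart across y: grip there, near the head. Upright face to -x (8.25 mm from this point), sloping face to +x; 9 mm thick at the toe, 24 mm at the head (slope 1 in 6)
- wedge_top (a point): centre of the top face of the same wedge (24 x 30 mm), the place to tap: 45 mm above wedge_mid and 3.75 mm to +x; same axes
- wedge_toe (a point): centre of the underside of the same wedge's toe (9 x 30 mm): 45 mm below wedge_mid and 3.75 mm to -x; same axes. Set the wedge in the slot with its axes parallel to the station's, toe centre at station x = 8 mm, y = 0 (upright face 3.5 mm clear of the back plate's middle setting). It goes in 22 to 68 mm before it is stopped by the jaw
- stub_mid (a point): half-way up a smaller spare wedge of the same plastic, 62 mm tall, 24 mm wide, 8 to 18 mm thick, which stands in the other pocket of the rack; not needed, leave it there
- rack: grey rack for wedges fixed to the bench, 150 mm (its x) by 56 mm (its y), 45 mm high, origin at the centre of its underside; two pockets 72 mm apart along its x, their floor 8 mm up; the wedges stand in it toe down, axes parallel to the rack's (+x, the sloping side, roughly away from the robot)
- station: fixed cutting station: steel tray with a white cutting board (210 x 200 mm, top 24 mm up) and, at the board's near edge, a steel wedge clamp 85 mm high. z up, x from the clamp to the board, roughly away from the robot. Origin: on the bench, under the face of the clamp's back plate, mid-width of the slot. Two 8 mm guide walls (x = -24 to 34 mm), as high as the clamp, flank the slot
- slot_mouth (a point): mouth of the clamp's slot: at the back plate's face, middle of the slot's width, 85 mm above the bench; axes as the station's. The slot is 35 mm wide along y (17.5 mm either side) and, 14.8 mm or more along x from the upright back plate to the sloping jaw. The back plate is adjustable, up to 2 mm either way; its top 10 mm flare 3.5 mm outward
- jaw_shoe (a point): middle of the front of the clamp's jaw, 14.5 mm above the bench: at station x = 45 mm when tight on the board (hard stop); starts 2.5 to 4 mm back. The jaw slides stiffly, stays where left: 1 mm per 6 mm of wedge, at 4 to 9 N. Its sloping face has up to 1.5 mm of play, taken up first. Home, the wedge's head is 7 to 37 mm above the clamp, by the back plate's setting: feel for it. Then force climbs steeply; over 40 N is forcing
- pounder_grip (a point): the pounder, loose, about 0.5 kg, standing upright: flat steel disc 60 mm across and 20 mm thick (face down) with an upright round black handle 26 mm across whose top is 112 mm above the disc's face. A round guard 48 mm across (40 to 47 mm up) keeps the fingers off the disc. This point is on the handle's axis 70 mm above the disc's face, the place to grip; z up
- spray_center (a point): clear upright bottle, 64 mm across, 170 mm tall (point half-way up); leave it alone
- bowl: steel bowl 130 mm across, 55 mm high, origin at the centre of its underside; leave it alone
- knife: fillet knife with a black handle lying on the board, about 240 mm long along its x, at most 18 mm high; leave it alone
- tin_center (a point): steel tin 72 mm across, 60 mm high, towards the right edge (its centre); leave it alone
- brush: white brush lying on the bench at the right; leave it alone
- scraper: black-handled steel scraper lying on the bench at the left; leave it alone
There are look-alikes about, which are no part of the job. What is shaped like the part that bears wedge_mid but blue or purple is not meant.

How it is judged:
On the way, in this order (a step that is already met when the one before it is completed fails the run):
1. the wedge stands in the clamp's slot, thin end down, let go (z of wedge_toe in the frame of station below 0.075 m and x of wedge_toe in the frame of station between -0.002 and 0.016 m and y of wedge_toe in the frame of station between -0.006 and 0.006 m and angle between wedge_toe's own z axis and vertical below 0.15 rad and contact force between the fingers and wedge below 0.1 N), for 0.2 s.
2. the pounder bears on the wedge while the jaw is not yet tight (z of wedge_toe in the frame of station below 0.075 m and x of wedge_toe in the frame of station between -0.002 and 0.016 m and y of wedge_toe in the frame of station between -0.006 and 0.006 m and angle between wedge_toe's own z axis and vertical below 0.15 rad and contact force between pounder and wedge above 1 N and x of jaw_shoe in the frame of station below 0.044 m).
3. the jaw is tight against the board (within 0.5 mm) and the wedge takes a firm tap of the pounder, over 10 N (z of wedge_toe in the frame of station below 0.075 m and x of wedge_toe in the frame of station between -0.002 and 0.016 m and y of wedge_toe in the frame of station between -0.006 and 0.006 m and angle between wedge_toe's own z axis and vertical below 0.15 rad and x of jaw_shoe in the frame of station above 0.0445 m and contact force between pounder and wedge above 10 N).
At the end, for the whole second after the job is handed in: The wedge is upright in the clamp's slot and driven home: the jaw is within 0.5 mm of its tight position (the wedge within about 3 mm of where it stops). The pounder stands upright (within 0.1 rad) on the bench or tray or board, off the wedge, at rest and released (z of wedge_toe in the frame of station below 0.075 m and x of wedge_toe in the frame of station between -0.002 and 0.016 m and y of wedge_toe in the frame of station between -0.006 and 0.006 m and angle between wedge_toe's own z axis and vertical below 0.15 rad and x of jaw_shoe in the frame of station above 0.0445 m and angle between pounder_grip's own z axis and vertical below 0.1 rad and height (world z) of pounder_grip below 0.098 m and contact force between pounder and wedge below 0.1 N and linear speed of each of pounder, wedge below 0.02 m/s); the robot touches nothing.
It fails at once if the wedge is forced: the pounder bears on it with more than 40 N (contact force between pounder and wedge above 40 N).
It fails at once if the wedge is pressed tight with the hand instead of the pounder (x of jaw_shoe in the frame of station above 0.044 m and contact force between any of the fingers, the arm and wedge above 1 N).
It fails at once if the spare wedge, bottle, bowl, knife, tin, brush or scraper is shifted by more than 40 mm (distance of any of stub_mid, spray_center, bowl, knife, tin_center, brush, scraper from where it was at the start of the episode above 0.04 m).
It also fails if it takes over 67 s, if anything falls off the work surface, if the arm or the gripper's body presses on something with over 40 N, if the wrist force passes 120 N, or if a joint passes its speed limit or range.

## Working session

There is one attempt and no reset: what is moved stays moved. The work goes in short steps, Python scripts to look and compute and a tool call to move; the robot and the scene stay as the last step left them, time stands still between calls to the robot, and variables do not carry over. Pictures are saved under pics/ and viewed, and the job is handed in when it is done.

Besides the shell and the picture viewer there is one more tool, called after "Emit:" as name(argument=value, ...), one argument or row to a line, values as JSON. jog_arm: Moves the arm, as the interface text tells. Its arguments: {"type":"object","properties":{"rows":{"type":"array","items":{"type":"object","properties":{"delta_rot":{"type":"array","items":{"type":"number"}},"xyz":{"type":"array","items":{"type":"number"}},"fingers":{"type":"number"}}}},"grip_force":{"type":"number"}},"required":["rows"]}

```bash
ls; mkdir -p pics; cat > h.py <<'E'
import numpy as np, cv2
from bench import r, imaging
from scipy.spatial.transform import Rotation as R
def cam(n):
    c=imaging.camera_info(n); K=np.array(c["camera_matrix"]); a=np.array(c["attitude"]); 
    Rm=R.from_rotvec(a).as_matrix() if a.shape==(3,) else a
    return K,np.array(c["xyz"]),Rm
def onz(n,uv,z,C=None):
    K,p,Rm=C or cam(n); d=Rm@np.linalg.solve(K,[uv[0],uv[1],1.0]); return p+d*(z-p[2])/d[2]
def proj(n,X,C=None):
    K,p,Rm=C or cam(n); q=K@(Rm.T@(np.array(X)-p)); return q[:2]/q[2]
E
python3 - <<'E'
from h import *
o=r.get_obs(); print(o)
for n in ["scene","top","wrist"]:
    im=imaging.grab_frame(n); cv2.imwrite(f"pics/{n}0.png",im); print(n,imaging.camera_info(n))
for n in ["scene","top"]:
  for q in ["wedge_mid","wedge_top","stub_mid","rack","station","slot_mouth","pounder_grip","jaw_shoe"]:
    print(n,q,[(np.round(d["position"],1).tolist(),round(d["conf"],2)) for d in imaging.tip_of(n,q)][:4])
print(r.get_obs()["clock"])
E
```

```text
pics
{'clock': 0.0, 'joints': array([-1.38608422,  0.47781331,  0.02234   ,  1.55644347, -0.0114552 ,
        1.10927072, -0.08310764]), 'qvel': array([-8.12829142e-04,  4.47553021e-04, -3.71136429e-05, -4.59739130e-04,
       -5.21166323e-04,  2.12767984e-04, -1.52772420e-03]), 'tau': array([-2.69956900e-05, -5.96456265e+01,  1.60804544e+00, -2.81197643e+01,
        1.24830566e-02,  9.20785853e-03, -2.09888026e-05]), 'tcp_pos': array([0.19468415, 0.64565361, 0.20002028]), 'orientation': array([-4.58241033e-01, -3.10790100e+00,  2.83447969e-03]), 'contact_force': array([-0.16269708, -0.30050491,  0.03578231]), 'moment': array([ 0.01702311,  0.09603558, -0.02510682]), 'grip_width': 0.08546446695709811}
scene {'camera_matrix': array([[544.00608592,   0.        , 322.35668334],
       [  0.        , 544.00608592, 235.44066748],
       [  0.        ,   0.        ,   1.        ]]), 'xyz': array([1.14240628, 0.54968585, 1.12626937]), 'attitude': array([-1.06458482, -2.53947559,  0.87661947])}
top {'camera_matrix': array([[505.46008775,   0.        , 322.2673061 ],
       [  0.        , 505
[... 778 characters left out ...]
.89)]
scene station [([348.2, 259.2], 0.62), ([301.9, 284.4], 0.53), ([447.7, 315.9], 0.51)]
scene slot_mouth [([345.9, 239.4], 0.92), ([335.0, 263.5], 0.49)]
scene pounder_grip [([271.4, 160.5], 0.85), ([443.9, 323.2], 0.51)]
scene jaw_shoe [([336.7, 264.2], 0.63)]
top wedge_mid [([230.8, 202.9], 0.85), ([245.1, 302.4], 0.71), ([189.9, 250.0], 0.55)]
top wedge_top [([246.8, 313.8], 0.85), ([213.5, 211.3], 0.64), ([182.7, 241.1], 0.58)]
top stub_mid [([191.4, 275.5], 0.52), ([129.2, 221.4], 0.48)]
top rack [([196.9, 272.0], 0.62)]
top station [([311.7, 262.2], 0.69)]
top slot_mouth []
top pounder_grip [([454.5, 296.9], 0.73)]
top jaw_shoe [([196.2, 281.5], 0.68), ([525.2, 242.2], 0.51)]
0.95
```

View pics/scene0.png

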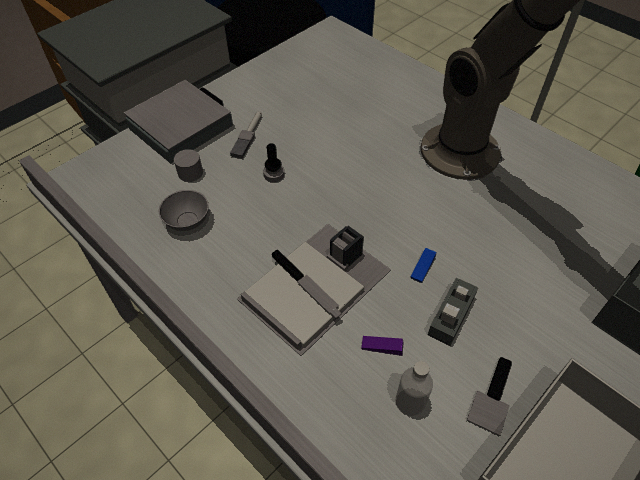

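View pics/top0.png

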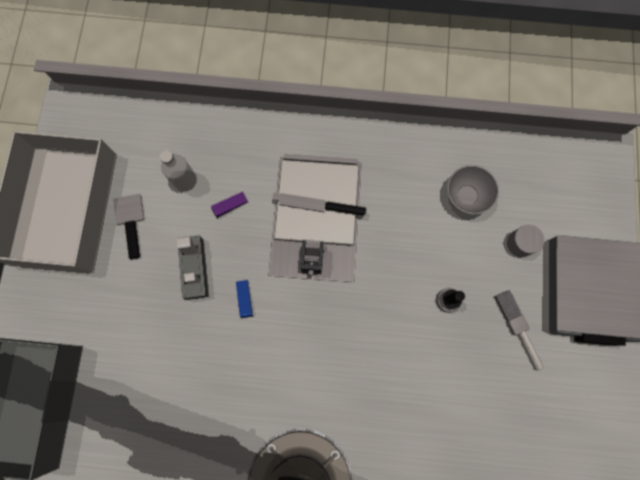

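View pics/wrist0.png

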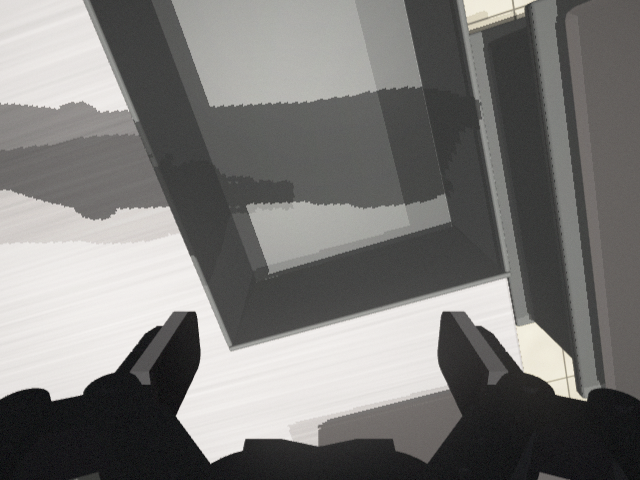

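Scene shows rack at (452,310) with two white wedges, (451,313) the larger and (462,292) the smaller. The clamp is at (346,245) and the pounder at (272,165). The blue block at (424,265) and purple one at (382,345) are look-alikes lying on the bench. I'll zoom in.

```bash
python3 - <<'E'
from h import *
s=cv2.imread("pics/scene0.png"); t=cv2.imread("pics/top0.png")
a=cv2.resize(s[265:355,415:495],None,fx=5,fy=5,interpolation=cv2.INTER_CUBIC)
b=cv2.resize(t[225:310,160:220],None,fx=5,fy=5,interpolation=cv2.INTER_CUBIC)
c=np.zeros((460,720,3),np.uint8); c[:450,:400]=a; c[:425,410:710]=b
cv2.imwrite("pics/rackz.png",c)
a=cv2.resize(s[215:285,300:400],None,fx=4,fy=4,interpolation=cv2.INTER_CUBIC)
b=cv2.resize(t[230:290,260:365],None,fx=4,fy=4,interpolation=cv2.INTER_CUBIC)
d=cv2.resize(s[130:190,240:300],None,fx=4,fy=4,interpolation=cv2.INTER_CUBIC)
e=cv2.resize(t[270:320,420:480],None,fx=4,fy=4,interpolation=cv2.INTER_CUBIC)
c=np.zeros((540,800,3),np.uint8); c[:280,:400]=a; c[290:530,:420]=b; c[:240,420:660]=d;c[290:490,430:670]=e
cv2.imwrite("pics/stz.png",c)
E
```

```text
(no output)
```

View pics/rackz.png

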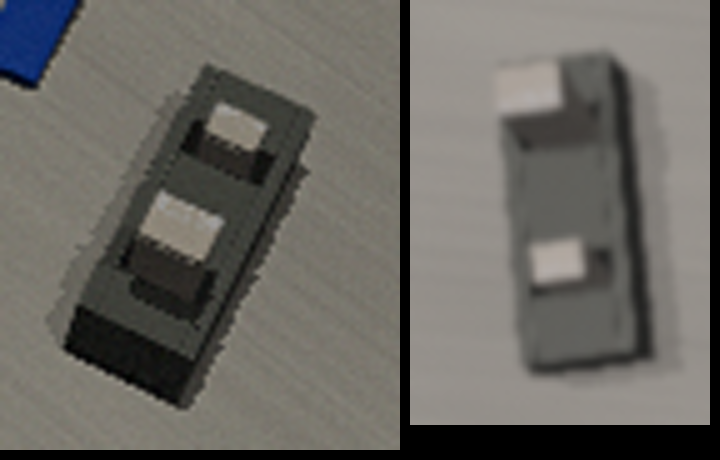

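View pics/stz.png

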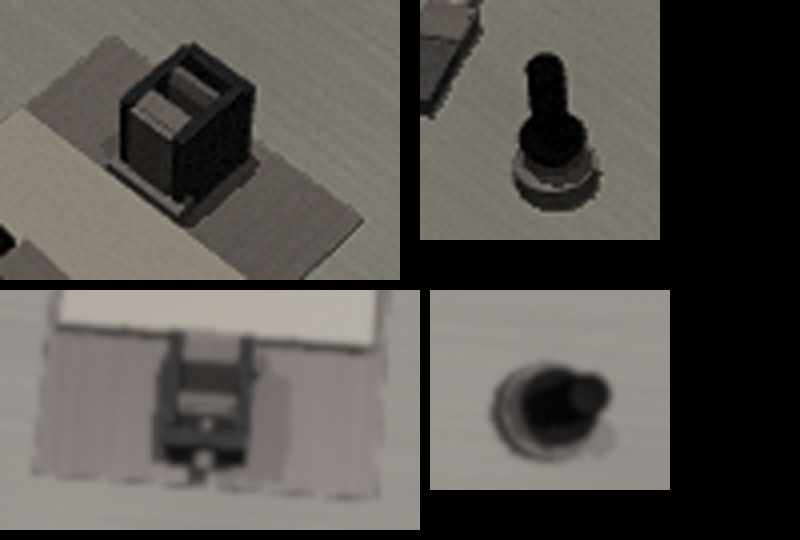

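The far pocket, top (184,242) / scene (451,310), holds the taller, larger white wedge: that is the one meant. The near pocket, top (190,277) / scene (462,292), holds the stub. The blue and purple blocks lie on the bench.

```bash
python3 - <<'E'
from h import *
Ct=cam("top");Cs=cam("scene")
print("wtop top",onz(0,(184,242.4),.098,Ct),"scene",onz(0,(451,310.2),.098,Cs))
print("stub",onz(0,(191.2,277.4),.07,Ct),onz(0,(462.2,290),.07,Cs))
t=lambda u,v:(160+(u-410)/5,225+v/5)
cs=[onz(0,t(*p),.045,Ct)[:2] for p in [(502,62),(612,52),(637,358),(530,370)]]
print("rack corners",np.round(cs,4).tolist()); 
for i in range(4):
    d=cs[(i+1)%4]-cs[i]; print(np.linalg.norm(d),np.degrees(np.arctan2(d[1],d[0])))
# board corners top z=.024
tt=lambda u,v:(260+u/4,230+(v-290)/4)
bc=[(281,158.5),(358,164),(354.5,244),(275.5,239)]
cs=[onz(0,p,.024,Ct)[:2] for p in bc]; print(np.round(cs,4).tolist())
for i in range(4):
    d=cs[(i+1)%4]-cs[i]; print(np.linalg.norm(d),np.degrees(np.arctan2(d[1],d[0])))
cc=[tt(185,330),tt(255,330),tt(243,465),tt(165,462)]
print([np.round(onz(0,p,.085,Ct),4).tolist() for p in cc])
print("slot mouth scene",onz(0,(345.9,239.4),.085,Cs), "rough top",onz(0,tt(207,418),.085,Ct))
# pounder: disc top circle
print("pounder disc",onz(0,(420+ (533-430)/4,270+(410-290)/4),.02,Ct),"top",onz(0,(420+(590-430)/4,270+(390-290)/4),.112,Ct))
print("grip tip",onz(0,(454.5,296.9),.07,Ct),onz(0,(271.4,160.5),.07,Cs))
print("scene top",onz(0,(240+(544-420)/4,130+62/4),.112,Cs))
print(Rr:=R.from_rotvec(r.get_obs()["orientation"]).as_matrix())
E
```

```text
wtop top [0.51994465 0.3259772  0.098     ] scene [0.52045001 0.32739577 0.098     ]
stub [0.4427764  0.30395669 0.07      ] [0.4424196  0.30796981 0.07      ]
rack corners [[0.5411, 0.3574], [0.5514, 0.3042], [0.4031, 0.2696], [0.3924, 0.3199]]
0.05420764960761516 -79.0204767061761
0.15231940013107473 -166.8827901530041
0.051390827579692606 102.03435980443925
0.1533955509943187 14.158734213749588
[[0.7796, 0.132], [0.7842, -0.0687], [0.5716, -0.0773], [0.565, 0.121]]
0.20070699234306602 -88.69177111918765
0.21273862083572082 -177.66370582020755
0.1984692802625728 91.91085096134933
0.21487741501630378 2.925821191116824
[[0.5567, 0.0408, 0.085], [0.5608, -0.0007, 0.085], [0.4793, -0.0015, 0.085], [0.4765, 0.0443, 0.085]]
slot mouth scene [0.53064893 0.02619761 0.085     ] rough top [0.50504477 0.02237766 0.085     ]
pounder disc [ 0.45442725 -0.31204691  0.02      ] top [ 0.45752896 -0.32217276  0.112     ]
grip tip [ 0.45752628 -0.32048704  0.07      ] [ 0.46462192 -0.31624334  0.07      ]
scene top [ 0.45326668 -0.32573107  0.112     ]
[[-9.57452142e-01  2.88592090e-01 -3.51187364e-05]
 [ 2.88592091e-01  9.57452143e-01 -2.72736301e-06]
 [ 3.28374140e-05 -1.27463091e-05 -9.99999999e-01]]
```

```bash
cat >> h.py <<'E'
def Rd(yaw_y):  # tool down, tool y axis at world angle yaw_y (deg)
    a=np.radians(yaw_y); y=np.array([np.cos(a),np.sin(a),0]); z=np.array([0,0,-1.]); return np.c_[np.cross(y,z),y,z]
def go(p,yaw,o=None):
    o=o or r.get_obs(); R0=R.from_rotvec(o["orientation"]).as_matrix()
    d=R0.T@(np.array(p)-o["tcp_pos"])*100; w=np.degrees(R.from_matrix(R0.T@Rd(yaw)).as_rotvec())
    print("xyz cm",np.round(d,2).tolist(),"rot",np.round(w,2).tolist(),"tcp",np.round(o["tcp_pos"],4).tolist(),"t",round(o["clock"],2),"f",np.round(o["contact_force"],1).tolist(),"w",round(o["grip_width"],4))
def camrel():
    o=r.get_obs(); R0=R.from_rotvec(o["orientation"]).as_matrix(); K,p,Rm=cam("wrist")
    return R0.T@(p-o["tcp_pos"]), R0.T@Rm
def wristcam(p,yaw):
    a,b=camrel(); Rr=Rd(yaw); return cam("wrist")[0],np.array(p)+Rr@a,Rr@b
E
python3 - <<'E'
from h import *
print(camrel())
for p in [(.56,.335,.25),(.60,.345,.25),(.6,.345,.28)]:
    C=wristcam(p,103); print(p,proj(0,(.52,.326,.098),C),proj(0,(.443,.305,.07),C))
go((.58,.34,.27),103); go((.45,.45,.27),103)
E
```

```text
(array([ 0.07713445,  0.00046975, -0.17280294]), array([[-6.57060871e-05, -9.54596509e-01, -2.97901831e-01],
       [ 9.99999988e-01, -2.10068882e-05, -1.53248418e-04],
       [ 1.40032414e-04, -2.97901837e-01,  9.54596499e-01]]))
(0.56, 0.335, 0.25) [318.33588466 158.30005648] [314.34994957  51.8068578 ]
(0.6, 0.345, 0.25) [317.32911375 102.70239466] [313.19564458  -7.45875552]
(0.6, 0.345, 0.28) [317.4407645  103.30558462] [313.65432581   2.41387335]
xyz cm [-45.72, -18.21, -6.9] rot [-0.0, -0.0, -29.77] tcp [0.1948, 0.6463, 0.201] t 0.95 f [-0.5, 0.2, -0.0] w 0.0853
xyz cm [-30.1, -11.43, -6.9] rot [-0.0, -0.0, -29.77] tcp [0.1948, 0.6463, 0.201] t 0.95 f [-0.5, 0.2, -0.0] w 0.0853
```

```bash
python3 - <<'E'
from h import *
go((.54,.33,.26),103)
E
```

```text
xyz cm [-42.18, -20.32, -5.9] rot [-0.0, -0.0, -29.77] tcp [0.1948, 0.6463, 0.201] t 0.95 f [-0.5, 0.2, -0.0] w 0.0853
```

Emit:
jog_arm(
  rows=[
    {"xyz": [-8,-3,-4],"delta_rot": [0,0,-6],"fingers": 0},
    {"xyz": [-16,-6,-6],"delta_rot": [0,0,-12],"fingers": 0},
    {"xyz": [-20,-8,-6],"delta_rot": [0,0,-18],"fingers": 0},
    {"xyz": [-24,-10,-6],"delta_rot": [0,0,-24],"fingers": 0},
    {"xyz": [-28,-13,-6],"delta_rot": [0,0,-29.8],"fingers": 0},
  ],
)

```text
clock: 1.37
tcp_pos: [0.3504, 0.5167, 0.2513]
orientation: [-0.364, 3.119, 0.002]
contact_force: [-0.2, -0.5, -0.1]
grip_width: 0.0857
```

```bash
python3 - <<'E'
from h import *
go((.54,.33,.26),103)
E
```

```text
xyz cm [-14.15, -22.53, -0.87] rot [0.07, 0.08, 0.32] tcp [0.3504, 0.5167, 0.2513] t 1.37 f [-0.2, -0.5, -0.1] w 0.0857
```

Emit:
jog_arm(
  rows=[
    {"xyz": [-14.1,-22.5,-0.9],"delta_rot": [0,0,0.3],"fingers": 0},
    {"xyz": [-14.1,-22.5,-0.9],"delta_rot": [0,0,0.3],"fingers": 0},
    {"xyz": [-14.1,-22.5,-0.9],"delta_rot": [0,0,0.3],"fingers": 0},
    {"xyz": [-14.1,-22.5,-0.9],"delta_rot": [0,0,0.3],"fingers": 0},
    {"xyz": [-14.1,-22.5,-0.9],"delta_rot": [0,0,0.3],"fingers": 0},
  ],
)

```text
clock: 1.78
tcp_pos: [0.4985, 0.37, 0.2585]
orientation: [-0.356, 3.12, 0.003]
contact_force: [0.6, 0.7, 0.2]
grip_width: 0.0855
```

```bash
python3 - <<'E'
from h import *
go((.54,.33,.26),103)
E
```

```text
xyz cm [-3.15, -4.83, -0.15] rot [0.09, 0.11, 0.02] tcp [0.4985, 0.37, 0.2585] t 1.78 f [0.6, 0.7, 0.2] w 0.0855
```

Emit:
jog_arm(
  rows=[
    {"xyz": [-3.1,-4.8,0],"delta_rot": [0,0,0],"fingers": 0},
    {"xyz": [-3.1,-4.8,0],"delta_rot": [0,0,0],"fingers": 0},
    {"xyz": [-3.1,-4.8,0],"delta_rot": [0,0,0],"fingers": 0},
    {"xyz": [-3.1,-4.8,0],"delta_rot": [0,0,0],"fingers": 0},
    {"xyz": [-3.1,-4.8,0],"delta_rot": [0,0,0],"fingers": 0},
  ],
)

```text
clock: 2.2
tcp_pos: [0.5385, 0.3315, 0.2583]
orientation: [-0.359, 3.12, 0.004]
contact_force: [-0.8, -0.2, -0.1]
grip_width: 0.0853
```

```bash
cat > w.py <<'E'
import sys,pickle
from h import *
C=cam("wrist"); im=imaging.grab_frame("wrist"); n=sys.argv[1]
cv2.imwrite(f"pics/{n}.png",im); pickle.dump(C,open(f"pics/{n}.pkl","wb"))
for q in sys.argv[2:]:
    print(q,[(np.round(d["position"],1).tolist(),round(d["conf"],2)) for d in imaging.tip_of("wrist",q)][:3])
go((.54,.33,.26),103)
E
python3 w.py wr1 wedge_top rack stub_mid
```

```text
wedge_top [([321.6, 184.4], 0.9), ([262.0, 252.5], 0.83)]
rack [([320.5, 120.9], 0.77), ([322.1, 183.0], 0.37), ([318.7, 83.1], 0.24)]
stub_mid [([318.9, 85.4], 0.61)]
xyz cm [-0.12, -0.21, -0.16] rot [0.12, 0.09, 0.18] tcp [0.5383, 0.3318, 0.2584] t 2.4 f [-0.4, -0.1, 0.3] w 0.0855
```

View pics/wr1.png

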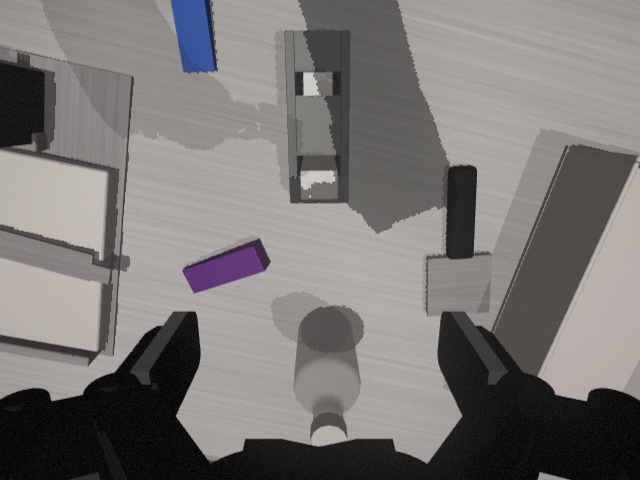

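The wrist picture shows the full wedge at about (320,184), the stub at (318,84), and the bottle at (328,400) beyond the rack.

```bash
python3 - <<'E'
from h import *
import pickle
im=cv2.imread("pics/wr1.png"); cv2.imwrite("pics/wr1z.png",cv2.resize(im[20:215,260:370],None,fx=3,fy=3,interpolation=cv2.INTER_CUBIC))
C=pickle.load(open("pics/wr1.pkl","rb"))
print("wtop",onz(0,(320,184.4),.098,C),"bottle top",onz(0,(329,428),.168,C))
E
```

```text
wtop [0.51982375 0.3296839  0.098     ] bottle top [0.69358444 0.37723674 0.168     ]
```

View pics/wr1z.png

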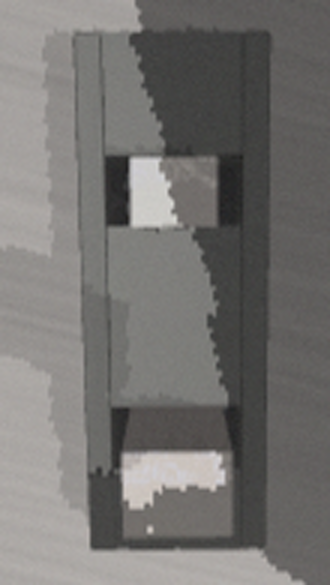

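```bash
python3 - <<'E'
from h import *
import pickle
C=pickle.load(open("pics/wr1.pkl","rb"))
z=lambda u,v:(260+u/3-.3,20+v/3-.3)
for a,b,h in [((102,32),(112,465),.045),((243,32),(240,465),.045),((123,205),(123,538),0.098)]:
    A=onz(0,z(*a),h,C);B=onz(0,z(*b),h,C); d=B-A; print(A,B,np.degrees(np.arctan2(d[1],d[0])))
cs=[onz(0,z(*p),.098,C)[:2] for p in [(121,450),(234,450),(232,540),(123,538)]]
print(np.round(cs,4).tolist(),np.mean(cs,0))
for i in range(4):
    d=cs[(i+1)%4]-cs[i]; print(np.linalg.norm(d),np.degrees(np.arctan2(d[1],d[0])))
E
```

```text
[0.40560104 0.28027789 0.045     ] [0.52477666 0.3089843  0.045     ] 13.543121500999987
[0.39652546 0.31916795 0.045     ] [0.51569714 0.34799917 0.045     ] 13.600254747710348
[0.45118804 0.29851336 0.098     ] [0.53525581 0.31695432 0.098     ] 12.372345744236695
[[0.5118, 0.3113], [0.505, 0.3409], [0.529, 0.3463], [0.5353, 0.317]] [0.5202681  0.32884151]
0.03039752351821069 103.10200376311089
0.02465242713604018 12.635625179960757
0.029971019836472372 -77.97604257974892
0.02408883424023762 -166.34820694049412
```

```bash
python3 - <<'E'
from h import *
go((.5198,.3287,.065),103.3)
E
```

```text
xyz cm [1.9, 0.08, 19.34] rot [0.12, 0.09, -0.12] tcp [0.5383, 0.3318, 0.2584] t 2.4 f [-0.4, -0.1, 0.3] w 0.0855
```

Emit:
jog_arm(
  rows=[
    {"xyz": [1.9,0.1,3],"delta_rot": [0.1,0.1,-0.1],"fingers": 0},
    {"xyz": [1.9,0.1,6],"delta_rot": [0.1,0.1,-0.1],"fingers": 0},
    {"xyz": [1.9,0.1,9],"delta_rot": [0.1,0.1,-0.1],"fingers": 0},
    {"xyz": [1.9,0.1,12],"delta_rot": [0.1,0.1,-0.1],"fingers": 0},
    {"xyz": [1.9,0.1,13],"delta_rot": [0.1,0.1,-0.1],"fingers": 0},
  ],
)

```text
clock: 2.82
tcp_pos: [0.5166, 0.328, 0.1242]
orientation: [0.366, -3.114, 0.004]
contact_force: [-0.1, -1.0, -0.1]
grip_width: 0.0854
```

```bash
python3 - <<'E'
from h import *
go((.5198,.3287,.065),103.3)
E
```

```text
xyz cm [-0.36, 0.01, 5.92] rot [-0.12, -0.35, 0.09] tcp [0.5166, 0.328, 0.1242] t 2.82 f [-0.1, -1.0, -0.1] w 0.0854
```

Emit:
jog_arm(
  rows=[
    {"xyz": [-0.4,0,2],"delta_rot": [-0.1,-0.3,0.1],"fingers": 0},
    {"xyz": [-0.4,0,4],"delta_rot": [-0.1,-0.3,0.1],"fingers": 0},
    {"xyz": [-0.4,0,5.5],"delta_rot": [-0.1,-0.3,0.1],"fingers": 0},
    {"xyz": [-0.4,0,5.9],"delta_rot": [-0.1,-0.3,0.1],"fingers": 0},
    {"xyz": [-0.4,0,5.9],"delta_rot": [-0.1,-0.3,0.1],"fingers": 0},
  ],
)

```text
clock: 3.23
tcp_pos: [0.5196, 0.329, 0.0648]
orientation: [0.365, -3.118, 0.002]
contact_force: [0.2, -0.4, -0.2]
grip_width: 0.0855
```

```bash
python3 - <<'E'
from h import *
imaging.grab_frame("wrist");cv2.imwrite("pics/wr2.png",imaging.grab_frame("wrist"))
go((.5198,.3287,.065),103.3)
E
```

```text
xyz cm [0.12, -0.06, 0.15] rot [0.03, 0.04, 0.02] tcp [0.5209, 0.3296, 0.0665] t 3.33 f [0.6, -0.2, 1.0] w 0.0855
```

View pics/wr2.png

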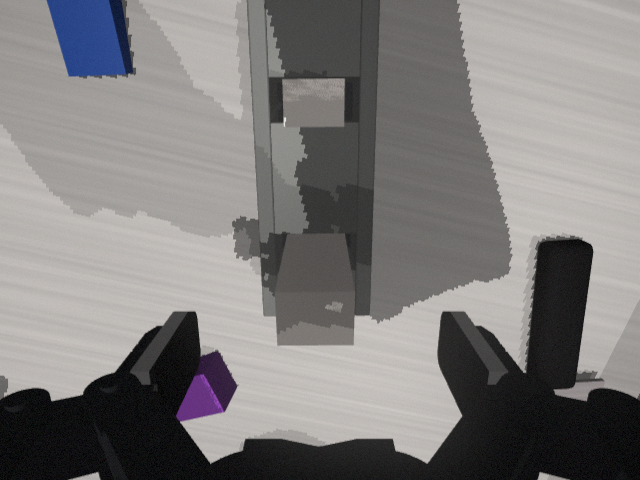

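The wedge sits between the fingers, its top face at cols 276–354, rows 291–345. I'll check that against the TCP projection.

```bash
python3 - <<'E'
from h import *
C=cam("wrist"); print(onz(0,(315,318),.098,C), proj(0,(.5209,.3296,.098),C)); go((.5198,.3287,.065),103.3)
E
```

```text
[0.52032121 0.32901479 0.098     ] [316.14130153 319.63043939]
xyz cm [0.12, -0.06, 0.15] rot [0.03, 0.04, 0.02] tcp [0.5209, 0.3296, 0.0665] t 3.33 f [0.6, -0.2, 1.0] w 0.0855
```

Well aligned. I'll close the gripper.

Emit:
jog_arm(
  rows=[
    {"xyz": [0.1,0,0],"delta_rot": [0,0,0],"fingers": 0.3},
    {"xyz": [0.1,0,0],"delta_rot": [0,0,0],"fingers": 0.5},
    {"xyz": [0.1,0,0],"delta_rot": [0,0,0],"fingers": 0.8},
    {"xyz": [0.1,0,0],"delta_rot": [0,0,0],"fingers": 1},
    {"xyz": [0.1,0,0],"delta_rot": [0,0,0],"fingers": 1},
  ],
  grip_force=50,
)

```text
clock: 3.75
tcp_pos: [0.5202, 0.3295, 0.067]
orientation: [-0.364, 3.119, 0.002]
contact_force: [-0.5, -0.7, 10.6]
grip_width: 0.0258
```

Emit:
jog_arm(
  rows=[
    {"xyz": [0,0,0],"delta_rot": [0,0,0],"fingers": 1},
    {"xyz": [0,0,0],"delta_rot": [0,0,0],"fingers": 1},
    {"xyz": [0,0,0],"delta_rot": [0,0,0],"fingers": 1},
    {"xyz": [0,0,0],"delta_rot": [0,0,0],"fingers": 1},
    {"xyz": [0,0,0],"delta_rot": [0,0,0],"fingers": 1},
  ],
)

```text
clock: 4.17
tcp_pos: [0.5231, 0.3293, 0.0698]
orientation: [-0.361, 3.114, 0.003]
contact_force: [1.0, -4.1, 14.7]
grip_width: 0.0004
```

```bash
python3 w.py wr3; python3 - <<'E'
from h import *
s=imaging.grab_frame("scene");cv2.imwrite("pics/s3.png",cv2.resize(s[200:380,380:520],None,fx=4,fy=4)[:600,:800])
E
```

```text
xyz cm [-1.79, -0.3, -19.01] rot [0.08, 0.37, 0.23] tcp [0.523, 0.3293, 0.0698] t 4.22 f [0.3, -3.4, 14.6] w -0.0
```

View pics/wr3.png

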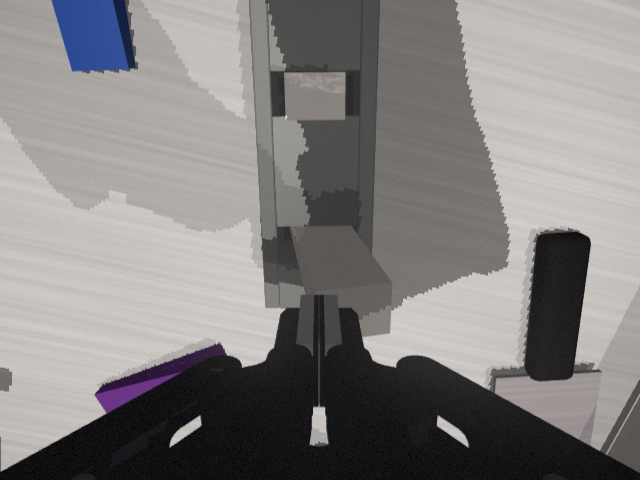

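View pics/s3.png

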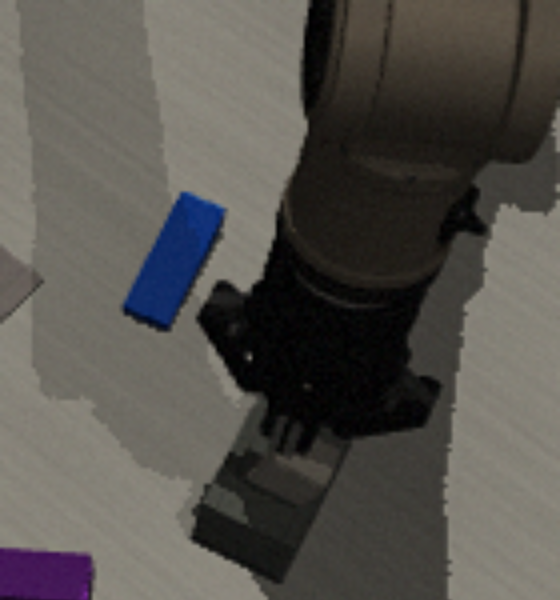

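Grasp failed: the fingers are shut and the wedge leans sideways, head right edge at (391,283–333). I'll open, rise and look again.

Emit:
jog_arm(
  rows=[
    {"xyz": [0,0,0],"delta_rot": [0,0,0],"fingers": 0.6},
    {"xyz": [0,0,-0.5],"delta_rot": [0,0,0],"fingers": 0.3},
    {"xyz": [0,0,-1],"delta_rot": [0,0,0],"fingers": 0},
    {"xyz": [0,0,-2.5],"delta_rot": [0,0,0],"fingers": 0},
    {"xyz": [0,0,-4],"delta_rot": [0,0,0],"fingers": 0},
  ],
)

```text
clock: 4.68
tcp_pos: [0.5218, 0.329, 0.1096]
orientation: [-0.362, 3.117, 0.002]
contact_force: [-0.2, 0.7, 1.3]
grip_width: 0.0609
```

```bash
python3 w.py wr4 wedge_top; python3 - <<'E'
from h import *
im=cv2.imread("pics/wr3.png"); cv2.imwrite("pics/wr3z.png",cv2.resize(im[200:360,240:420],None,fx=4,fy=3.7,interpolation=cv2.INTER_CUBIC))
s=imaging.grab_frame("scene");cv2.imwrite("pics/s4.png",cv2.resize(s[230:380,380:520],None,fx=4,fy=4))
E
```

```text
wedge_top [([314.9, 276.1], 0.75), ([235.1, 339.3], 0.71)]
xyz cm [-1.7, -0.36, -14.77] rot [0.18, 0.57, 0.24] tcp [0.524, 0.3304, 0.1122] t 4.78 f [0.3, -0.2, 0.3] w 0.0751
```

View pics/wr4.png

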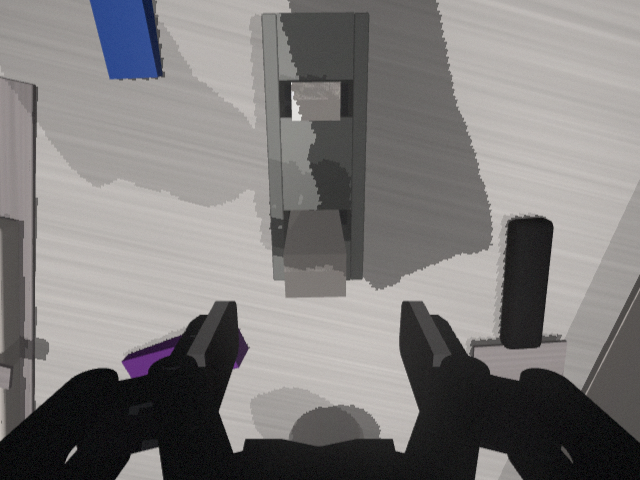

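View pics/s4.png

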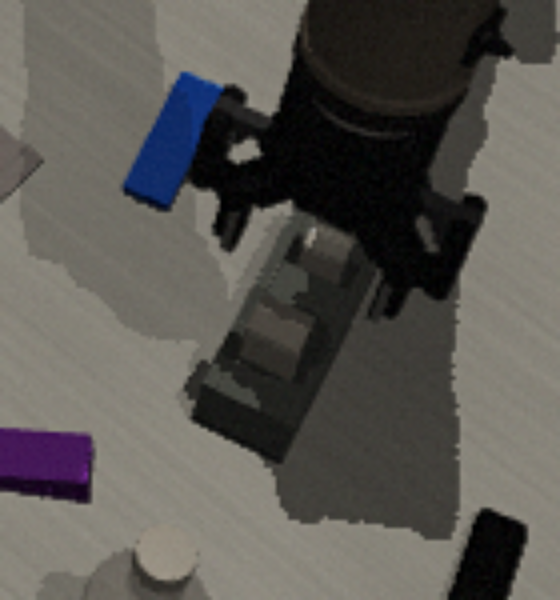

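View pics/wr3z.png

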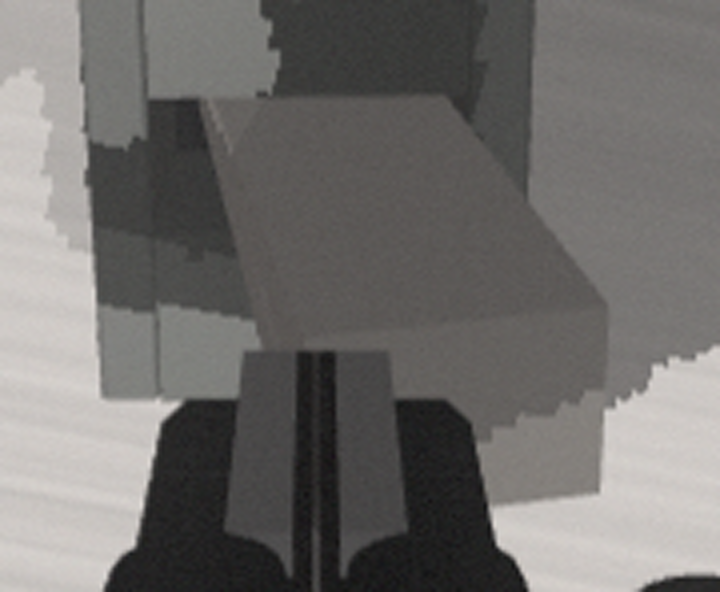

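```bash
python3 - <<'E'
from h import *
Cs=cam("scene"); 
for z in (.07,.08,.09,.1):
  for dy in(0,.015): print(z,dy,(proj(0,(.523,.3293+dy,z),Cs)-[380,200])*4)
print(r.get_obs()["orientation"], r.get_obs()["clock"])
E
python3 - <<'E'
import cv2
im=cv2.imread("pics/s3.png"); cv2.imwrite("pics/s3z.png",cv2.resize(im[350:600,150:400],None,fx=2.4,fy=2.4,interpolation=cv2.INTER_CUBIC))
E
```

```text
0.07 0 [274.6422722  471.62543415]
0.07 0.015 [296.90695587 488.52368512]
0.08 0 [277.96333855 462.54168076]
0.08 0.015 [300.39421189 479.5024436 ]
0.09 0 [281.32860316 453.33703668]
0.09 0.015 [303.92813404 470.36048069]
0.1 0 [284.73895424 444.00907243]
0.1 0.015 [307.50966534 461.09535685]
[-0.36138736  3.11272067  0.00528766] 4.8333
```

View pics/s3z.png

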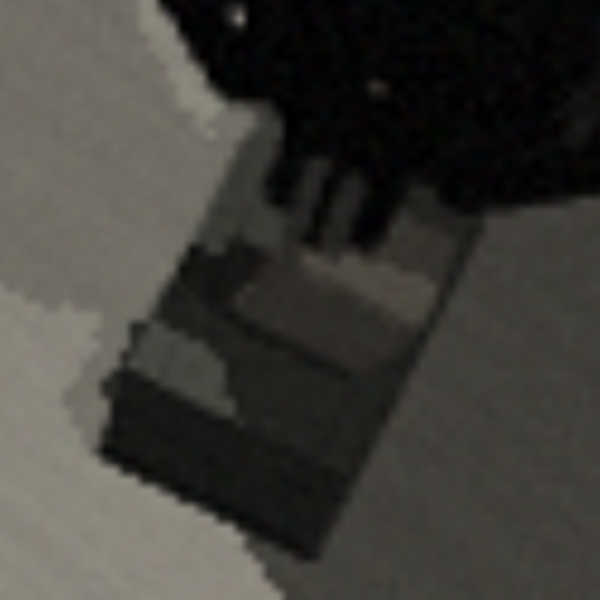

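The tips seem to sit about 30 mm behind the reported TCP: they show at row 295 in the wrist view, and the scene view agrees with a tip height of about 0.1. So the fingers closed on top of the wedge, which has since dropped back upright at (316,280). I'll go deeper; the rack top at 0.045 stays clear either way.

```bash
python3 - <<'E'
from h import *
import pickle
C=pickle.load(open("pics/wr4.pkl","rb"))
print(onz(0,(316,282),.098,C))
go((.5200,.3292,.046),103.3)
E
```

```text
[0.52496864 0.32943049 0.098     ]
xyz cm [0.39, -0.01, 6.48] rot [0.14, 0.48, -0.06] tcp [0.5233, 0.3299, 0.1109] t 4.83 f [0.3, -0.1, -0.7] w 0.0814
```

Emit:
jog_arm(
  rows=[
    {"xyz": [0.3,0,1],"delta_rot": [0.1,0.4,0],"fingers": 0},
    {"xyz": [0.3,0,2.5],"delta_rot": [0.1,0.4,0],"fingers": 0},
    {"xyz": [0.3,0,4],"delta_rot": [0.1,0.4,0],"fingers": 0},
    {"xyz": [0.3,0,5.5],"delta_rot": [0.1,0.4,0],"fingers": 0},
    {"xyz": [0.3,0,5.5],"delta_rot": [0.1,0.4,0],"fingers": 0},
  ],
)

```text
clock: 5.25
tcp_pos: [0.5176, 0.3276, 0.0512]
orientation: [0.362, -3.115, 0.005]
contact_force: [0.2, 0.0, -0.5]
grip_width: 0.085
```

```bash
python3 w.py wr5; python3 - <<'E'
from h import *
s=imaging.grab_frame("scene");cv2.imwrite("pics/s5.png",cv2.resize(s[250:350,400:500],None,fx=6,fy=6,interpolation=cv2.INTER_CUBIC))
go((.5200,.3292,.046),103.3)
E
```

```text
xyz cm [-2.05, -0.35, -20.72] rot [-0.09, -0.24, 0.27] tcp [0.5185, 0.3282, 0.0529] t 5.3 f [-0.2, -0.3, -0.6] w 0.0857
xyz cm [-0.06, 0.03, 0.82] rot [-0.04, -0.11, -0.05] tcp [0.5195, 0.3288, 0.0543] t 5.35 f [1.0, -0.2, 0.4] w 0.0851
```

View pics/wr5.png

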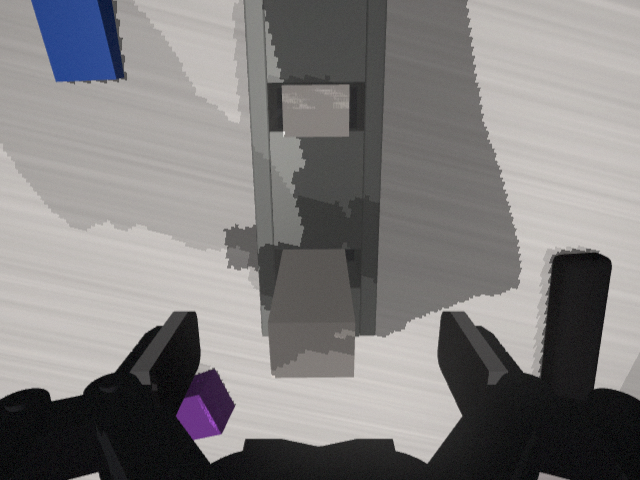

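View pics/s5.png

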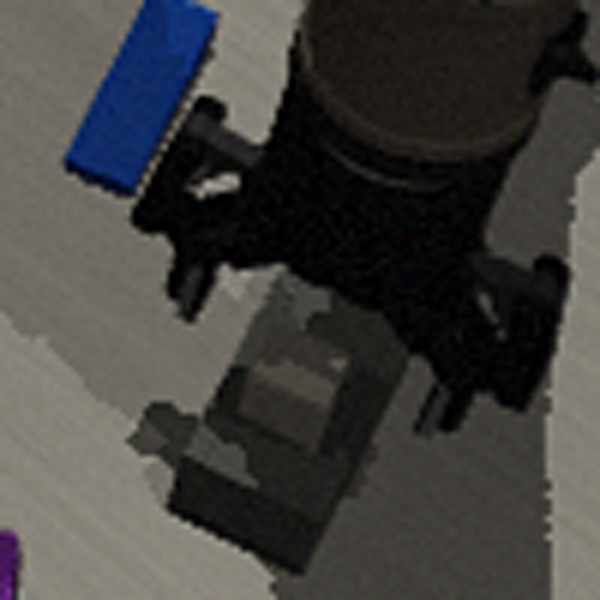

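Emit:
jog_arm(
  rows=[
    {"xyz": [-0.1,0,0.4],"delta_rot": [0,-0.1,0],"fingers": 0},
    {"xyz": [-0.1,0,0.8],"delta_rot": [0,-0.1,0],"fingers": 0},
    {"xyz": [-0.1,0,0.9],"delta_rot": [0,-0.1,0],"fingers": 0.2},
    {"xyz": [-0.1,0,0.9],"delta_rot": [0,-0.1,0],"fingers": 0.4},
    {"xyz": [-0.1,0,0.9],"delta_rot": [0,-0.1,0],"fingers": 0.5},
  ],
)

```text
clock: 5.77
tcp_pos: [0.5206, 0.3292, 0.0455]
orientation: [-0.363, 3.12, -0.001]
contact_force: [-0.5, 0.3, -0.6]
grip_width: 0.0515
```

```bash
python3 w.py wr6;
```

```text
xyz cm [-1.9, -0.37, -21.44] rot [-0.02, 0.03, 0.25] tcp [0.5207, 0.3292, 0.0456] t 5.82 f [-0.4, -0.5, 0.3] w 0.0437
```

View pics/wr6.png

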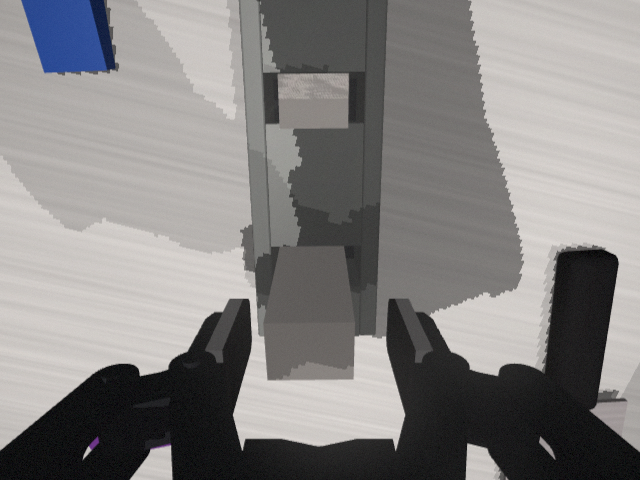

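The fingers straddle the wedge, which is about 3 mm to the left of their centre. I'll shift and close.

Emit:
jog_arm(
  rows=[
    {"xyz": [0,-0.3,0],"delta_rot": [0,0,0],"fingers": 0.5},
    {"xyz": [0,-0.3,0],"delta_rot": [0,0,0],"fingers": 0.6},
    {"xyz": [0,-0.3,0],"delta_rot": [0,0,0],"fingers": 0.7},
    {"xyz": [0,-0.3,0],"delta_rot": [0,0,0],"fingers": 0.9},
    {"xyz": [0,-0.3,0],"delta_rot": [0,0,0],"fingers": 1},
  ],
  grip_force=40,
)

```text
clock: 6.23
tcp_pos: [0.5218, 0.3259, 0.046]
orientation: [-0.362, 3.12, -0.001]
contact_force: [0.1, -1.9, 3.2]
grip_width: 0.0293
```

```bash
python3 w.py wr7;
```

```text
xyz cm [-1.88, -0.03, -21.4] rot [-0.04, 0.06, 0.23] tcp [0.5218, 0.3259, 0.046] t 6.28 f [0.6, -2.1, 5.0] w 0.0289
```

View pics/wr7.png

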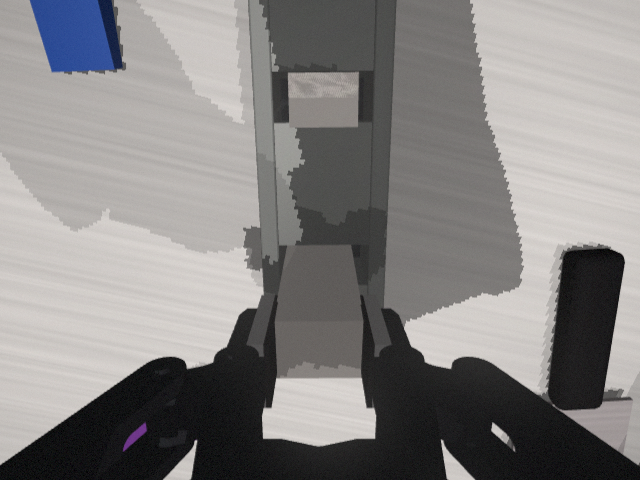

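Emit:
jog_arm(
  rows=[
    {"xyz": [0,0,0],"delta_rot": [0,0,0],"fingers": 1},
    {"xyz": [0,0,0],"delta_rot": [0,0,0],"fingers": 1},
    {"xyz": [0,0,0],"delta_rot": [0,0,0],"fingers": 1},
    {"xyz": [0,0,-0.3],"delta_rot": [0,0,0],"fingers": 1},
    {"xyz": [0,0,-0.6],"delta_rot": [0,0,0],"fingers": 1},
  ],
)

```text
clock: 6.7
tcp_pos: [0.5213, 0.3261, 0.0517]
orientation: [-0.362, 3.12, -0.001]
contact_force: [0.4, 0.5, -1.7]
grip_width: 0.0291
```

```bash
python3 w.py wr8;
```

```text
xyz cm [-1.88, -0.07, -20.74] rot [-0.01, 0.08, 0.25] tcp [0.5218, 0.3265, 0.0525] t 6.75 f [-0.5, -0.3, -0.7] w 0.0289
```

View pics/wr8.png

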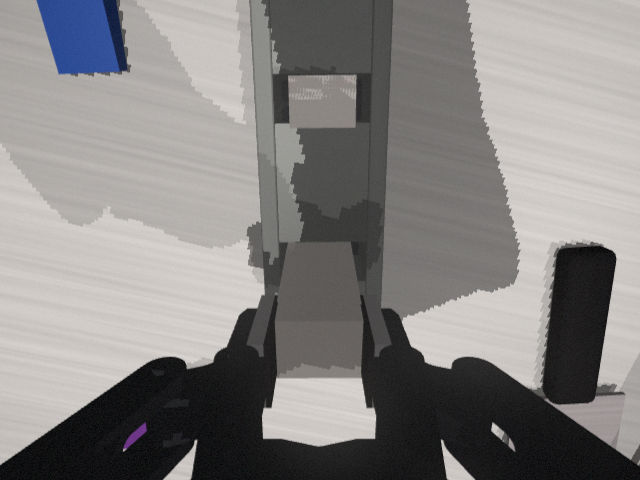

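The wedge is held (width 28.9 mm) and lifts with the hand. Next I'll lift it out and go to the station.

Emit:
jog_arm(
  rows=[
    {"xyz": [0,0,-3],"delta_rot": [0,0,0],"fingers": 1},
    {"xyz": [0,0,-6],"delta_rot": [0,0,0],"fingers": 1},
    {"xyz": [0,0,-9],"delta_rot": [0,0,0],"fingers": 1},
    {"xyz": [0,0,-12],"delta_rot": [0,0,0],"fingers": 1},
    {"xyz": [0,0,-14],"delta_rot": [0,0,0],"fingers": 1},
  ],
)

```text
clock: 7.17
tcp_pos: [0.5224, 0.3273, 0.1958]
orientation: [-0.362, 3.116, 0.003]
contact_force: [0.9, -0.1, -0.8]
grip_width: 0.0293
```

```bash
python3 - <<'E'
from h import *
go((.58,.023,.20),92.2)
E
```

```text
xyz cm [1.37, -30.94, -0.48] rot [0.11, 0.24, 11.06] tcp [0.5224, 0.3273, 0.1958] t 7.17 f [0.9, -0.1, -0.8] w 0.0293
```

Emit:
jog_arm(
  rows=[
    {"xyz": [0.3,-4,-0.5],"delta_rot": [0,0.2,2],"fingers": 1},
    {"xyz": [0.5,-8,-0.5],"delta_rot": [0,0.2,4],"fingers": 1},
    {"xyz": [0.7,-12,-0.5],"delta_rot": [0,0.2,6],"fingers": 1},
    {"xyz": [0.9,-16,-0.5],"delta_rot": [0,0.2,8],"fingers": 1},
    {"xyz": [1,-20,-0.5],"delta_rot": [0,0.2,11],"fingers": 1},
  ],
)

```text
clock: 7.58
tcp_pos: [0.5583, 0.1287, 0.2007]
orientation: [-0.06, 3.14, 0.004]
contact_force: [0.4, -1.0, -0.6]
grip_width: 0.0288
```

```bash
python3 - <<'E'
from h import *
go((.58,.023,.20),92.2)
E
```

```text
xyz cm [-1.76, -10.65, 0.05] rot [0.15, 0.06, -0.0] tcp [0.5583, 0.1287, 0.2007] t 7.58 f [0.4, -1.0, -0.6] w 0.0288
```

Emit:
jog_arm(
  rows=[
    {"xyz": [-0.6,-4,0],"delta_rot": [0,0,0],"fingers": 1},
    {"xyz": [-1.2,-8,0],"delta_rot": [0,0,0],"fingers": 1},
    {"xyz": [-1.8,-10.6,0],"delta_rot": [0,0,0],"fingers": 1},
    {"xyz": [-1.8,-10.6,0],"delta_rot": [0,0,0],"fingers": 1},
    {"xyz": [-1.8,-10.6,0],"delta_rot": [0,0,0],"fingers": 1},
  ],
)

```text
clock: 8.0
tcp_pos: [0.5805, 0.0215, 0.2005]
orientation: [-0.054, 3.14, 0.004]
contact_force: [0.3, 1.4, -0.9]
grip_width: 0.0291
```

```bash
python3 w.py st1 slot_mouth station jaw_shoe wedge_top
```

```text
slot_mouth [([325.4, 142.2], 0.9)]
station [([325.7, 134.0], 0.93), ([318.5, 238.9], 0.62), ([322.4, 141.6], 0.35)]
jaw_shoe []
wedge_top [([320.1, 349.6], 0.96), ([603.0, 253.5], 0.84)]
xyz cm [2.75, 30.61, -5.86] rot [0.18, 0.06, -10.63] tcp [0.5802, 0.0255, 0.2004] t 8.25 f [0.4, -0.2, -1.5] w 0.0294
```

View pics/st1.png

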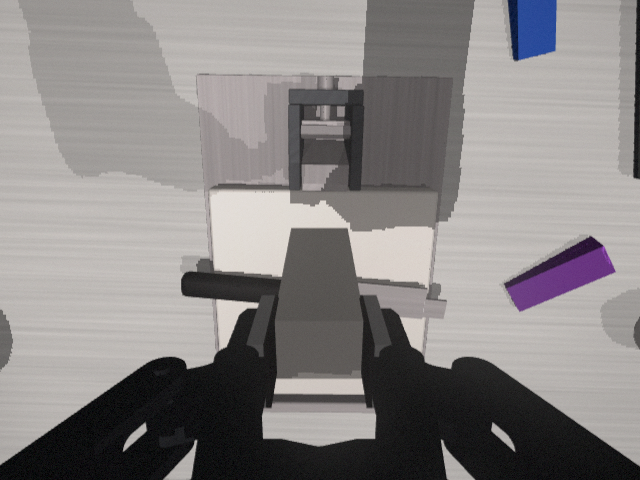

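The clamp is in full view: guide walls at cols 289–301 and 350–363, back plate near row 130, jaw near row 150–188. Zooming in.

```bash
python3 - <<'E'
from h import *
im=cv2.imread("pics/st1.png"); z=cv2.resize(im[70:200,270:385],None,fx=6,fy=4.6,interpolation=cv2.INTER_CUBIC)
z=np.clip(z.astype(float)*1.6,0,255).astype(np.uint8)
cv2.imwrite("pics/st1z.png",z)
E
```

```text
(no output)
```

View pics/st1z.png

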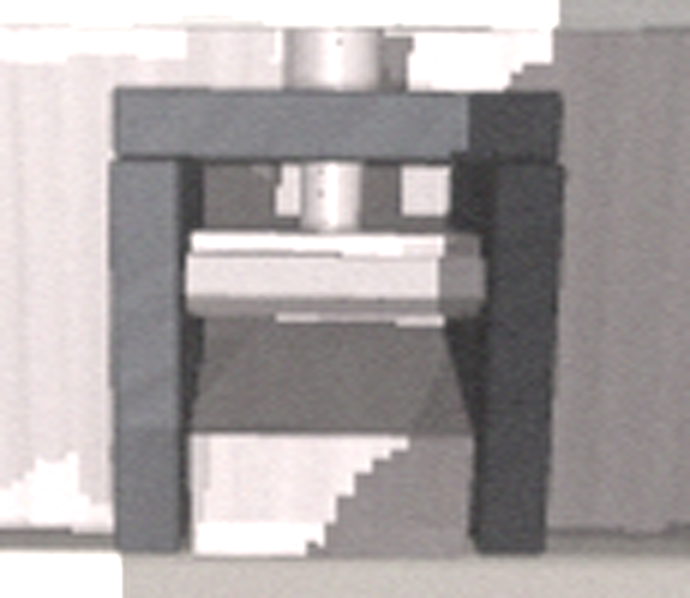

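```bash
python3 - <<'E'
from h import *
import pickle
C=pickle.load(open("pics/st1.pkl","rb"))
f=lambda u,v:(270+u/6-.4,70+v/4.6-.4)
P={k:onz(0,f(*v),.085,C)[:2] for k,v in dict(lo=(112,158),li=(182,158),lob=(118,552),lib=(190,552),ri=(495,160),ro=(562,160),rib=(478,552),rob=(548,552),bpL=(188,300),bpR=(485,300),bpm0=(335,318),bpm=(335,300),bpt=(335,255),jaw=(330,432),yk=(335,92)).items()}
for k,v in P.items(): print(k,np.round(v,4))
a=lambda p,q:np.degrees(np.arctan2(*(q-p)[::-1]))
print(a(P['lo'],P['lob']),a(P['li'],P['lib']),a(P['ri'],P['rib']),a(P['ro'],P['rob']),a(P['ri'],P['li']),a(P['rob'],P['lob']))
near=np.mean([P[k] for k in('lo','li','ri','ro')],0);far=np.mean([P[k] for k in('lob','lib','rib','rob')],0)
print(near,far,np.linalg.norm(far-near),a(near,far)); print("widths",[np.linalg.norm(P[i]-P[j]) for i,j in(('lo','li'),('li','ri'),('ri','ro'),('lo','ro'),('lob','rob'))])
mid=near+(far-near)*24/58; print("station origin xy",mid)
d=(far-near)/np.linalg.norm(far-near)
for k in('bpm0','bpm','bpt','jaw','yk'): print(k,(P[k]-mid)@d*1000)
Ct=cam("scene")
E
```

```text
lo [ 5.007e-01 -5.000e-04]
li [0.5004 0.0073]
lob [0.5584 0.0009]
lib [0.5581 0.0094]
ri [0.4995 0.042 ]
ro [0.4992 0.0495]
rib [0.5569 0.0434]
rob [0.5566 0.0517]
bpL [0.5204 0.0084]
bpR [0.5192 0.0421]
bpm0 [0.5224 0.0251]
bpm [0.5198 0.025 ]
bpt [0.5134 0.0248]
jaw [0.5392 0.0252]
yk [0.4908 0.0239]
1.409320505561944 2.1299244937137556 1.3625305871184787 2.181469429940665 -88.48378719346589 -88.05169223161995
[0.49996385 0.0245784 ] [0.55750877 0.02635747] 0.05757242229534699 1.7708102689324423
widths [np.float64(0.007776407175014954), np.float64(0.03478929830122343), np.float64(0.0074495702140325885), np.float64(0.050014943169812906), np.float64(0.05079086013998586)]
station origin xy [0.52377554 0.02531457]
bpm0 -1.3695324373996862
bpm -3.9663753925009506
bpt -10.396088790535126
jaw 15.419379400243923
yk -32.96486608299125
```

Clamp measured: wall length 57.6 mm and slot width 34.8 mm, as they should be. Next I'll fit the wedge's pose in the hand.

```bash
python3 - <<'E'
from h import *
im=cv2.imread("pics/st1.png"); z=cv2.resize(im[220:385,265:375],None,fx=5,fy=3.6,interpolation=cv2.INTER_CUBIC)
z=np.clip(z.astype(float)*2,0,255).astype(np.uint8)
cv2.imwrite("pics/st1w.png",z)
E
```

```text
(no output)
```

View pics/st1w.png

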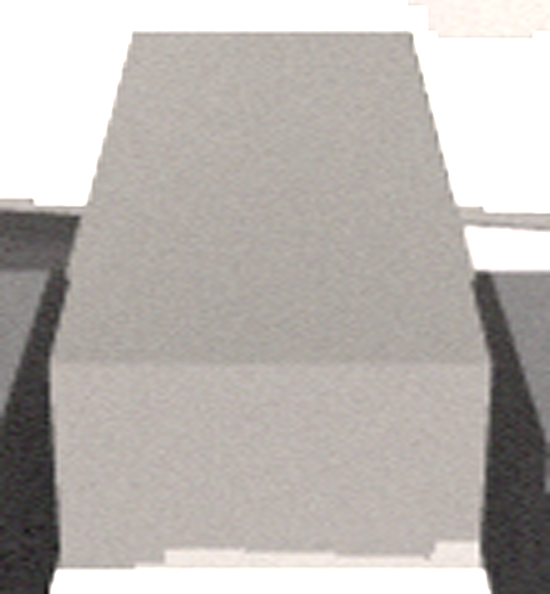

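```bash
python3 - <<'E'
from h import *
f=lambda u,v:(265+u/5-.4,220+v/3.6-.4)
obj=np.array([[-4.5,-15,0],[-4.5,15,0],[-4.5,-15,90],[-4.5,15,90],[19.5,-15,90],[19.5,15,90]],float)
img=np.array([f(*p) for p in [(132,32),(411,32),(50,363),(490,363),(60,568),(482,568)]])
K=cam("wrist")[0]
ok,rv,tv=cv2.solvePnP(obj,img,K,None,flags=cv2.SOLVEPNP_SQPNP)
ok,rv,tv=cv2.solvePnP(obj,img,K,None,rv,tv,True)
print((cv2.projectPoints(obj,rv,tv,K,None)[0][:,0]-img).round(1).tolist())
a,b=camrel(); Rw=b@R.from_rotvec(rv.ravel()).as_matrix(); t=a*1000+b@tv.ravel()
print("toe in tool mm",t,"head",t+Rw@[7.5,0,90]); print(Rw.round(3))
E
```

```text
[[0.2, 0.0], [-0.2, -0.1], [-0.3, -0.1], [0.4, -0.1], [0.5, 0.1], [-0.5, 0.1]]
toe in tool mm [11.10895747  0.91884403 41.75021898] head [ -2.97189179   0.81378815 -47.45722829]
[[-0.997  0.002 -0.073]
 [ 0.002  1.    -0.001]
 [ 0.073 -0.001 -0.997]]
```

```bash
cat >> h.py <<'E'
ST=np.array([.52378,.02531,0]); SY=1.77
TOE=np.array([11.1,.9,41.75])/1000
RT=Rd(90+SY)@R.from_euler('y',-4.2,degrees=True).as_matrix()
def st2w(x,y,z): return ST+R.from_euler('z',SY,degrees=True).apply([x,y,z])
def gor(p,Rt,o=None):
    o=o or r.get_obs(); R0=R.from_rotvec(o["orientation"]).as_matrix()
    d=R0.T@(np.array(p)-o["tcp_pos"])*100; w=np.degrees(R.from_matrix(R0.T@Rt).as_rotvec())
    print("xyz cm",np.round(d,2).tolist(),"rot",np.round(w,2).tolist(),"tcp",np.round(o["tcp_pos"],4).tolist(),"t",round(o["clock"],2),"f",np.round(o["contact_force"],1).tolist(),"w",round(o["grip_width"],4))
    return R0
def toe(z,x=.008,y=0.): 
    o=r.get_obs(); R0=gor(st2w(x,y,z)-RT@TOE,RT,o)
    q=o["tcp_pos"]+R0@TOE-ST; print("toe in station mm",(R.from_euler('z',-SY,degrees=True).apply(q)*1000).round(1))
E
python3 - <<'E'
from h import *
toe(.105)
E
```

```text
xyz cm [4.04, 0.09, 5.29] rot [0.21, -4.16, 0.59] tcp [0.5802, 0.0255, 0.2004] t 8.25 f [0.4, -0.2, -1.5] w 0.0294
toe in station mm [ 45.3  -0.7 158.6]
```

Emit:
jog_arm(
  rows=[
    {"xyz": [2,0,1],"delta_rot": [0.1,-2,0.3],"fingers": 1},
    {"xyz": [4,0.1,2],"delta_rot": [0.2,-4.2,0.6],"fingers": 1},
    {"xyz": [4,0.1,4],"delta_rot": [0.2,-4.2,0.6],"fingers": 1},
    {"xyz": [4,0.1,5.3],"delta_rot": [0.2,-4.2,0.6],"fingers": 1},
    {"xyz": [4,0.1,5.3],"delta_rot": [0.2,-4.2,0.6],"fingers": 1},
  ],
)

```text
clock: 8.67
tcp_pos: [0.5377, 0.0261, 0.1451]
orientation: [-0.051, 3.072, 0.002]
contact_force: [-0.8, -0.3, -0.5]
grip_width: 0.0289
```

```bash
python3 w.py st2; python3 - <<'E'
from h import *
s=imaging.grab_frame("scene");cv2.imwrite("pics/s6.png",cv2.resize(s[190:290,290:410],None,fx=6,fy=6,interpolation=cv2.INTER_CUBIC))
toe(.105); toe(.07)
E
```

```text
xyz cm [-1.89, 30.39, -11.24] rot [-0.4, 4.09, -11.13] tcp [0.5391, 0.0259, 0.1465] t 8.72 f [0.2, -0.1, -0.2] w 0.0292
xyz cm [0.04, -0.09, 0.0] rot [0.01, 0.02, 0.07] tcp [0.5402, 0.0258, 0.1475] t 8.77 f [0.7, -0.2, -0.6] w 0.029
toe in station mm [  8.4   0.9 105. ]
xyz cm [0.3, -0.09, 3.49] rot [0.01, 0.02, 0.07] tcp [0.5402, 0.0258, 0.1475] t 8.77 f [0.7, -0.2, -0.6] w 0.029
toe in station mm [  8.4   0.9 105. ]
```

View pics/st2.png

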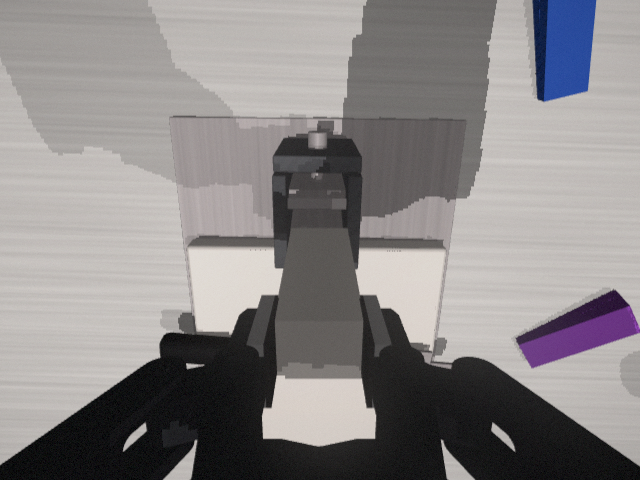

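View pics/s6.png

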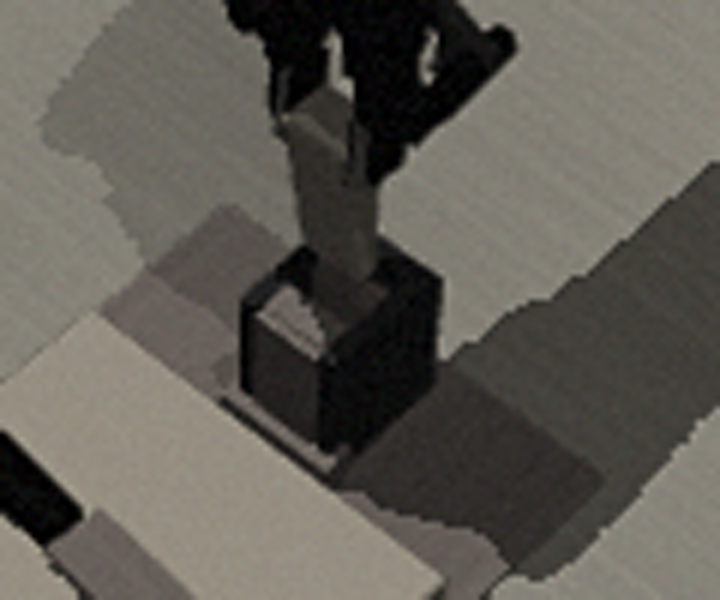

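Emit:
jog_arm(
  rows=[
    {"xyz": [0.1,-0.1,0.7],"delta_rot": [0,0,0.1],"fingers": 1},
    {"xyz": [0.15,-0.1,1.4],"delta_rot": [0,0,0.1],"fingers": 1},
    {"xyz": [0.2,-0.1,2.1],"delta_rot": [0,0,0.1],"fingers": 1},
    {"xyz": [0.25,-0.1,2.8],"delta_rot": [0,0,0.1],"fingers": 1},
    {"xyz": [0.3,-0.1,3.4],"delta_rot": [0,0,0.1],"fingers": 1},
  ],
)

```text
clock: 9.18
tcp_pos: [0.5396, 0.0247, 0.1125]
orientation: [-0.047, 3.068, 0.002]
contact_force: [-0.5, -0.1, -0.6]
grip_width: 0.0292
```

```bash
python3 w.py st3; python3 - <<'E'
from h import *
toe(.07); toe(.055)
E
```

```text
xyz cm [-2.11, 30.51, -14.75] rot [-0.41, 4.07, -11.25] tcp [0.5387, 0.0247, 0.1114] t 9.23 f [-0.9, -0.3, -1.8] w 0.0294
xyz cm [-0.11, 0.02, -0.1] rot [-0.01, -0.12, -0.03] tcp [0.5387, 0.0247, 0.1114] t 9.23 f [-0.9, -0.3, -1.8] w 0.0294
toe in station mm [ 6.8 -0.2 69. ]
xyz cm [-0.01, 0.02, 1.4] rot [-0.01, -0.12, -0.03] tcp [0.5387, 0.0247, 0.1114] t 9.23 f [-0.9, -0.3, -1.8] w 0.0294
toe in station mm [ 6.8 -0.2 69. ]
```

View pics/st3.png

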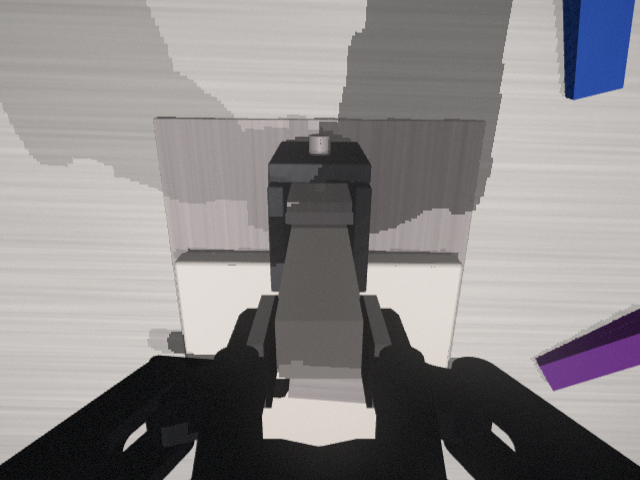

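The toe is in the slot without force. I'll lower it further while feeling for contact.

Emit:
jog_arm(
  rows=[
    {"xyz": [-0.1,0,0.3],"delta_rot": [0,-0.1,0],"fingers": 1},
    {"xyz": [-0.1,0,0.6],"delta_rot": [0,-0.1,0],"fingers": 1},
    {"xyz": [-0.05,0,0.9],"delta_rot": [0,-0.1,0],"fingers": 1},
    {"xyz": [0,0,1.2],"delta_rot": [0,-0.1,0],"fingers": 1},
    {"xyz": [0,0,1.5],"delta_rot": [0,-0.1,0],"fingers": 1},
  ],
)

```text
clock: 9.65
tcp_pos: [0.5398, 0.0247, 0.0963]
orientation: [-0.047, 3.068, 0.002]
contact_force: [-0.1, 0.5, -0.7]
grip_width: 0.0291
```

```bash
python3 - <<'E'
from h import *
toe(.045)
E
```

```text
xyz cm [0.07, 0.02, 0.88] rot [-0.01, -0.01, -0.03] tcp [0.5398, 0.0247, 0.0963] t 9.65 f [-0.1, 0.5, -0.7] w 0.0291
toe in station mm [ 8.  -0.2 53.8]
```

Emit:
jog_arm(
  rows=[
    {"xyz": [0,0,0.3],"delta_rot": [0,0,0],"fingers": 1},
    {"xyz": [0,0,0.6],"delta_rot": [0,0,0],"fingers": 1},
    {"xyz": [0.05,0,0.9],"delta_rot": [0,0,0],"fingers": 1},
    {"xyz": [0.1,0,1.2],"delta_rot": [0,0,0],"fingers": 1},
    {"xyz": [0.1,0,1.4],"delta_rot": [0,0,0],"fingers": 1},
  ],
)

```text
clock: 10.07
tcp_pos: [0.5389, 0.0246, 0.0816]
orientation: [-0.047, 3.07, 0.001]
contact_force: [-5.4, -0.1, 2.9]
grip_width: 0.0291
```

```bash
python3 - <<'E'
from h import *
toe(.030)
E
```

```text
xyz cm [-0.03, 0.03, 0.92] rot [-0.01, -0.11, -0.03] tcp [0.5389, 0.0246, 0.0816] t 10.07 f [-5.4, -0.1, 2.9] w 0.0291
toe in station mm [ 7.  -0.3 39.2]
```

Contact with the jaw (−5.4 N in x, 2.9 N in z) at about 46 mm depth. Releasing.

Emit:
jog_arm(
  rows=[
    {"xyz": [0,0,0],"delta_rot": [0,0,0],"fingers": 0.9},
    {"xyz": [0,0,0],"delta_rot": [0,0,0],"fingers": 0.5},
    {"xyz": [0,0,0],"delta_rot": [0,0,0],"fingers": 0.3},
    {"xyz": [0,0,0],"delta_rot": [0,0,0],"fingers": 0.1},
    {"xyz": [0,0,-0.2],"delta_rot": [0,0,0],"fingers": 0},
  ],
)

```text
clock: 10.48
tcp_pos: [0.5393, 0.0247, 0.0838]
orientation: [-0.047, 3.069, 0.001]
contact_force: [-0.8, -0.3, 0.4]
grip_width: 0.0758
```

```bash
python3 w.py st4; python3 - <<'E'
from h import *
s=imaging.grab_frame("scene");cv2.imwrite("pics/s7.png",cv2.resize(s[190:290,290:410],None,fx=6,fy=6,interpolation=cv2.INTER_CUBIC))
E
```

```text
xyz cm [-2.26, 30.52, -17.46] rot [-0.41, 4.14, -11.26] tcp [0.5394, 0.0247, 0.0842] t 10.53 f [-1.3, 0.6, 0.4] w 0.0829
```

View pics/st4.png

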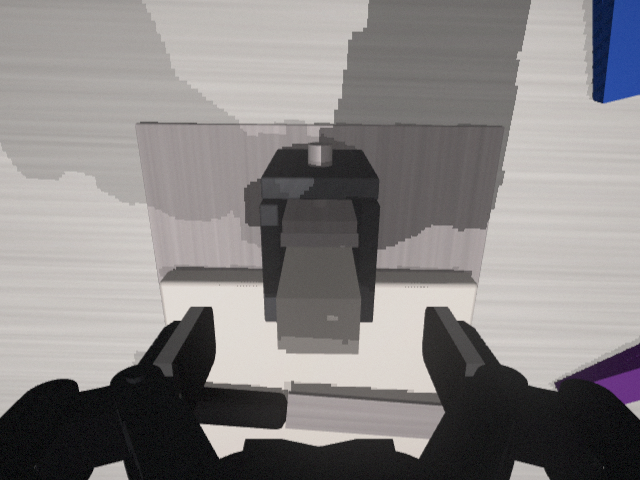

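View pics/s7.png

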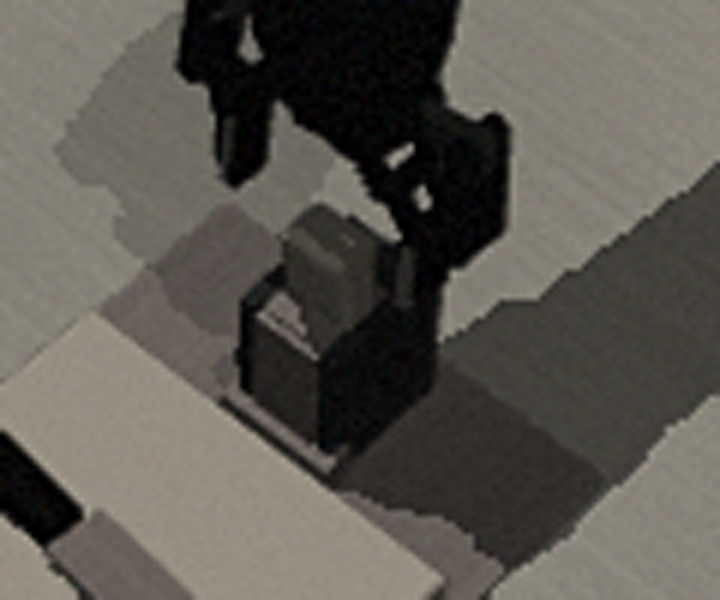

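The wedge stands in the slot, head at cols 277–360, rows 297–353, and the fingers are clear. Rising.

```bash
python3 - <<'E'
from h import *
go((.575,.025,.2),91.8);go((.54,.025,.14),91.8)
E
```

```text
xyz cm [-4.39, -0.08, -11.3] rot [-0.01, 4.16, -0.06] tcp [0.5394, 0.0247, 0.0842] t 10.58 f [0.1, 0.2, 0.9] w 0.0857
xyz cm [-0.47, 0.03, -5.57] rot [-0.01, 4.16, -0.06] tcp [0.5394, 0.0247, 0.0842] t 10.58 f [0.1, 0.2, 0.9] w 0.0857
```

Emit:
jog_arm(
  rows=[
    {"xyz": [-0.2,0,-2.5],"delta_rot": [0,0,0],"fingers": 0},
    {"xyz": [-0.4,0,-5],"delta_rot": [0,0,0],"fingers": 0},
    {"xyz": [-1.5,0,-8],"delta_rot": [0,2,0],"fingers": 0},
    {"xyz": [-3,0,-11.3],"delta_rot": [0,4.2,0],"fingers": 0},
    {"xyz": [-4.4,0,-11.3],"delta_rot": [0,4.2,0],"fingers": 0},
  ],
)

```text
clock: 11.0
tcp_pos: [0.5801, 0.0261, 0.2072]
orientation: [-0.047, 3.132, 0.003]
contact_force: [1.2, -1.8, 0.7]
grip_width: 0.0851
```

```bash
python3 w.py st5 wedge_top; python3 - <<'E'
from h import *
im=cv2.imread("pics/st5.png"); z=cv2.resize(im[50:250,250:400],None,fx=5,fy=3,interpolation=cv2.INTER_CUBIC)
z=np.clip(z.astype(float)*1.8,0,255).astype(np.uint8)
cv2.imwrite("pics/st5z.png",z)
E
```

```text
wedge_top [([595.0, 249.1], 0.85), ([320.8, 163.1], 0.66)]
xyz cm [2.89, 30.5, -5.79] rot [-0.0, 0.28, -11.26] tcp [0.5784, 0.0261, 0.2021] t 11.1 f [0.3, -0.8, -0.1] w 0.0856
```

View pics/st5z.png

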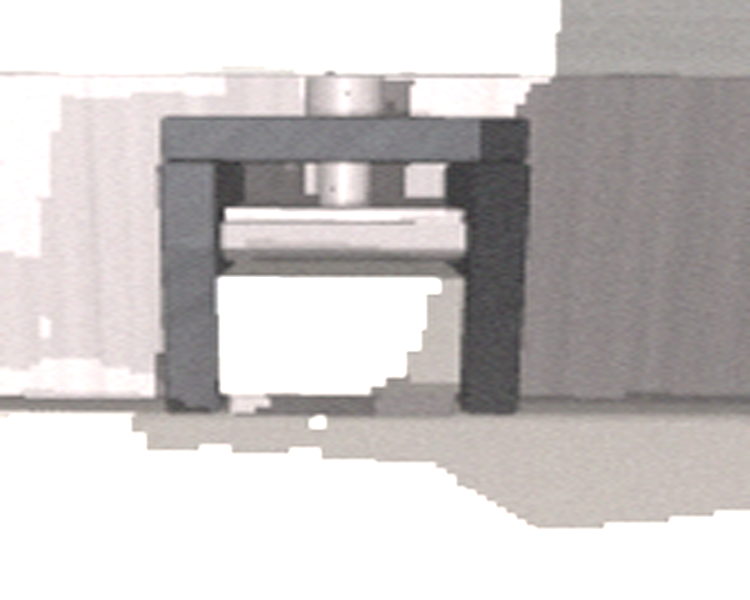

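```bash
python3 - <<'E'
from h import *
import pickle
C=pickle.load(open("pics/st5.pkl","rb"))
f=lambda u,v:(250+u/5-.4,50+v/3-.4)
for z in (.11,.115,.12,.125,.13):
    c=[onz(0,f(*p),z,C)[:2] for p in [(217,275),(463,275),(460,395),(222,395)]]
    m=np.mean(c,0); print(z,[round(np.linalg.norm(c[i]-c[(i+1)%4])*1000,1) for i in range(4)],m,R.from_euler('z',-SY,degrees=True).apply(np.r_[m,0]-ST)[:2]*1000)
E
```

```text
0.11 [np.float64(31.5), np.float64(25.7), np.float64(31.4), np.float64(25.7)] [0.53606517 0.02508941] [12.27249411 -0.59993952]
0.115 [np.float64(30.9), np.float64(25.3), np.float64(30.8), np.float64(25.3)] [0.5354248  0.02507491] [11.6319865  -0.59465136]
0.12 [np.float64(30.3), np.float64(24.8), np.float64(30.2), np.float64(24.8)] [0.53478444 0.02506042] [10.99147889 -0.58936321]
0.125 [np.float64(29.7), np.float64(24.3), np.float64(29.6), np.float64(24.3)] [0.53414407 0.02504592] [10.35097128 -0.58407506]
0.13 [np.float64(29.1), np.float64(23.8), np.float64(29.0), np.float64(23.8)] [0.53350371 0.02503142] [ 9.71046367 -0.5787869 ]
```

The wedge head is at z ≈ 0.124, centred at station (10.5, −0.6) mm. Now the pounder.

```bash
python3 - <<'E'
from h import *
print(r.get_obs()["joints"].round(2))
go((.51,-.318,.22),92)
E
```

```text
[-0.33  0.32  0.22  1.81 -0.08  1.02  1.52]
xyz cm [7.87, -34.18, -1.84] rot [0.02, 0.28, -0.26] tcp [0.5784, 0.0261, 0.2021] t 11.1 f [0.3, -0.8, -0.1] w 0.0856
```

Emit:
jog_arm(
  rows=[
    {"xyz": [1,-4,-1],"delta_rot": [0,0.3,-0.3],"fingers": 0},
    {"xyz": [2,-8,-1.8],"delta_rot": [0,0.3,-0.3],"fingers": 0},
    {"xyz": [3,-12,-1.8],"delta_rot": [0,0.3,-0.3],"fingers": 0},
    {"xyz": [4,-16,-1.8],"delta_rot": [0,0.3,-0.3],"fingers": 0},
    {"xyz": [5,-20,-1.8],"delta_rot": [0,0.3,-0.3],"fingers": 0},
  ],
)

```text
clock: 11.52
tcp_pos: [0.5324, -0.1768, 0.219]
orientation: [0.056, -3.139, -0.001]
contact_force: [1.2, -2.1, 0.4]
grip_width: 0.0854
```

```bash
python3 - <<'E'
from h import *
go((.51,-.318,.22),92)
E
```

```text
xyz cm [2.74, -14.03, -0.11] rot [0.05, -0.1, 0.05] tcp [0.5324, -0.1768, 0.219] t 11.52 f [1.2, -2.1, 0.4] w 0.0854
```

Emit:
jog_arm(
  rows=[
    {"xyz": [1,-4,0],"delta_rot": [0,0,0],"fingers": 0},
    {"xyz": [2,-8,0],"delta_rot": [0,0,0],"fingers": 0},
    {"xyz": [2.7,-12,0],"delta_rot": [0,0,0],"fingers": 0},
    {"xyz": [2.7,-14,0],"delta_rot": [0,0,0],"fingers": 0},
    {"xyz": [2.7,-14,0],"delta_rot": [0,0,0],"fingers": 0},
  ],
)

```text
clock: 11.93
tcp_pos: [0.507, -0.3236, 0.2181]
orientation: [0.042, -3.138, 0.003]
contact_force: [-0.6, -0.2, 0.9]
grip_width: 0.0853
```

```bash
python3 w.py p1 pounder_grip
```

```text
pounder_grip [([323.5, 146.1], 0.69)]
xyz cm [-5.26, 64.63, -4.11] rot [0.14, -0.19, -11.06] tcp [0.5092, -0.3176, 0.2177] t 12.03 f [0.4, 0.3, 0.4] w 0.0853
```

View pics/p1.png

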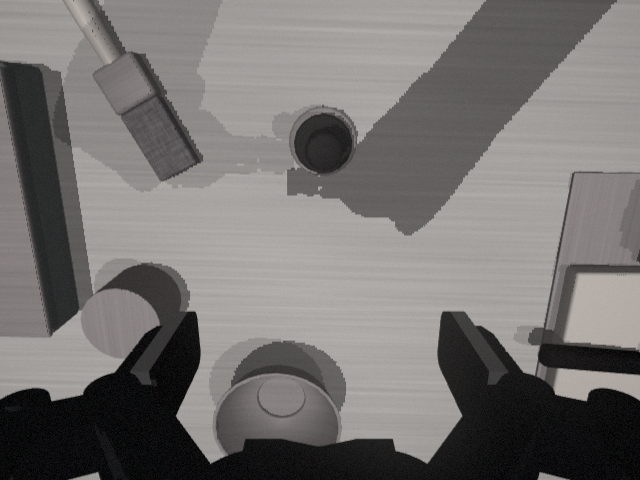

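The pounder is at (323,140), with the handle top near (323,147).

```bash
python3 - <<'E'
from h import *
import pickle
C=pickle.load(open("pics/p1.pkl","rb"))
im=cv2.imread("pics/p1.png")[100:180,280:365]; z=cv2.resize(im,None,fx=7,fy=7,interpolation=cv2.INTER_CUBIC); cv2.imwrite("pics/p1z.png",np.clip(z*2.5,0,255).astype(np.uint8))
print("disc",onz(0,(323,140),.02,C),"handle",onz(0,(323,148),.112,C)); l=onz(0,(289,140),.02,C);rr=onz(0,(357,140),.02,C); print(np.linalg.norm(l-rr))
E
```

```text
disc [ 0.45448403 -0.32075708  0.02      ] handle [ 0.45377149 -0.32153856  0.112     ]
0.05984773115352716
```

View pics/p1z.png

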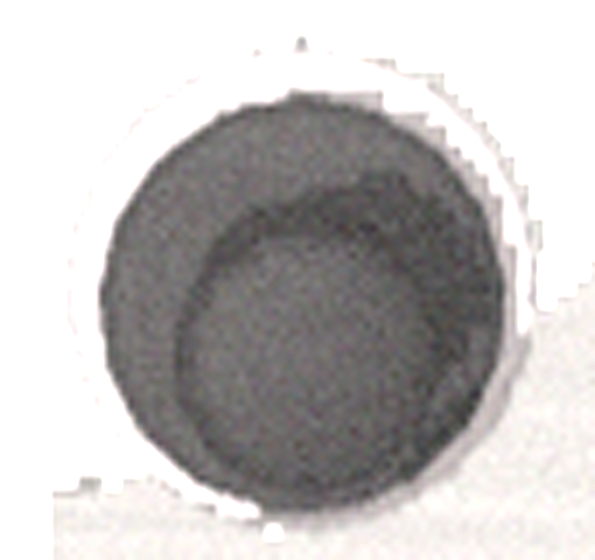

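```bash
python3 - <<'E'
from h import *
import pickle
C=pickle.load(open("pics/p1.pkl","rb"))
print("guard",onz(0,(322.6,142.8),.047,C),"handle",onz(0,(324.6,150.4),.112,C))
go((.455,-.3205,.12),92)
E
```

```text
guard [ 0.45499181 -0.32129192  0.047     ] handle [ 0.45531023 -0.32042459  0.112     ]
xyz cm [5.39, -0.13, 9.79] rot [0.12, -0.21, -0.06] tcp [0.5092, -0.3176, 0.2177] t 12.03 f [0.4, 0.3, 0.4] w 0.0853
```

Emit:
jog_arm(
  rows=[
    {"xyz": [3,-0.1,1],"delta_rot": [0.1,-0.2,0],"fingers": 0},
    {"xyz": [5.4,-0.2,3],"delta_rot": [0.1,-0.2,0],"fingers": 0},
    {"xyz": [5.4,-0.2,6],"delta_rot": [0.1,-0.2,0],"fingers": 0},
    {"xyz": [5.4,-0.2,9],"delta_rot": [0.1,-0.2,0],"fingers": 0},
    {"xyz": [5.4,-0.2,9.8],"delta_rot": [0.1,-0.2,0],"fingers": 0},
  ],
)

```text
clock: 12.45
tcp_pos: [0.4525, -0.3169, 0.1158]
orientation: [0.058, -3.135, -0.008]
contact_force: [-0.7, 1.0, -1.0]
grip_width: 0.0848
```

```bash
python3 - <<'E'
from h import *
go((.455,-.321,.03),92)
E
```

```text
xyz cm [-0.28, -0.46, 8.58] rot [0.29, -0.33, 0.11] tcp [0.4525, -0.3169, 0.1158] t 12.45 f [-0.7, 1.0, -1.0] w 0.0848
```

Emit:
jog_arm(
  rows=[
    {"xyz": [-0.3,-0.4,2],"delta_rot": [0.2,-0.3,0.1],"fingers": 0},
    {"xyz": [-0.3,-0.4,4],"delta_rot": [0.2,-0.3,0.1],"fingers": 0},
    {"xyz": [-0.3,-0.4,6],"delta_rot": [0.2,-0.3,0.1],"fingers": 0},
    {"xyz": [-0.3,-0.4,7.8],"delta_rot": [0.2,-0.3,0.1],"fingers": 0},
    {"xyz": [-0.3,-0.4,8.2],"delta_rot": [0.2,-0.3,0.1],"fingers": 0},
  ],
)

```text
clock: 12.87
tcp_pos: [0.4545, -0.3176, 0.0317]
orientation: [0.059, -3.137, -0.007]
contact_force: [-0.3, 0.3, 1.1]
grip_width: 0.0854
```

```bash
python3 w.py p2;python3 - <<'E'
from h import *
s=imaging.grab_frame("scene");cv2.imwrite("pics/s8.png",cv2.resize(s[100:200,220:320],None,fx=6,fy=6,interpolation=cv2.INTER_CUBIC))
go((.455,-.321,.03),92)
E
```

```text
xyz cm [-10.87, 64.53, -22.55] rot [0.26, -0.18, -10.85] tcp [0.4547, -0.318, 0.0322] t 12.92 f [-1.0, 0.4, -0.8] w 0.0856
xyz cm [0.04, -0.21, 0.35] rot [0.17, -0.11, 0.11] tcp [0.4553, -0.3189, 0.0335] t 12.97 f [0.2, 0.2, 0.4] w 0.0853
```

View pics/p2.png

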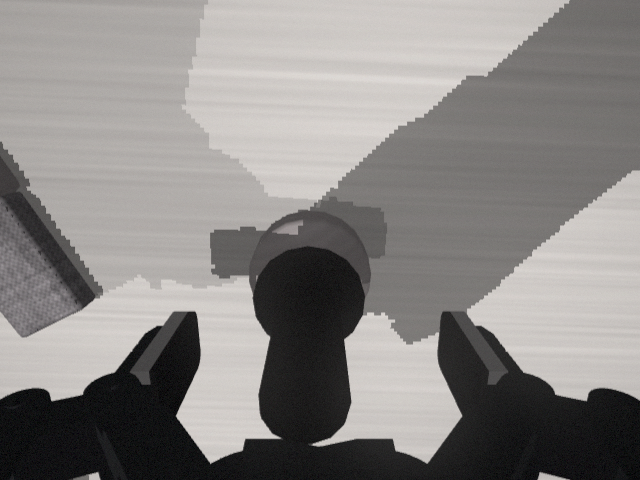

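View pics/s8.png

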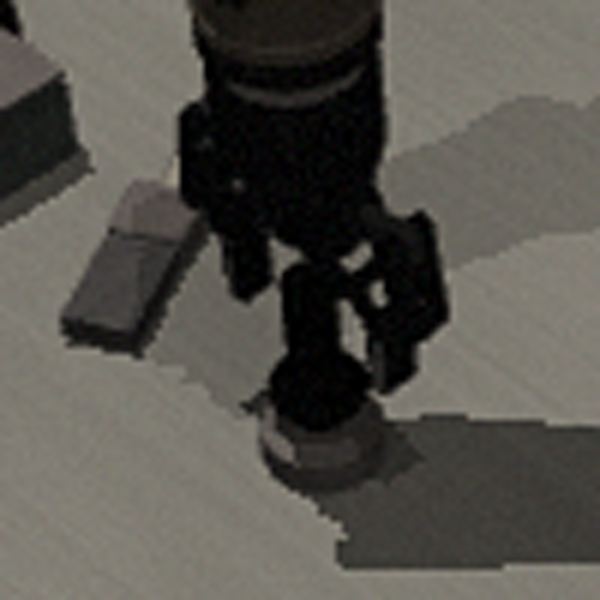

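The handle stands between the fingers, about 3 mm left of centre, clear of the guard. I'll lower 1 cm, centre and close.

Emit:
jog_arm(
  rows=[
    {"xyz": [0,-0.3,0.4],"delta_rot": [0.2,-0.1,0.1],"fingers": 0},
    {"xyz": [0,-0.3,0.8],"delta_rot": [0.2,-0.1,0.1],"fingers": 0},
    {"xyz": [0,-0.3,1.1],"delta_rot": [0.2,-0.1,0.1],"fingers": 0.2},
    {"xyz": [0,-0.3,1.1],"delta_rot": [0.2,-0.1,0.1],"fingers": 0.4},
    {"xyz": [0,-0.3,1.1],"delta_rot": [0.2,-0.1,0.1],"fingers": 0.5},
  ],
)

```text
clock: 13.38
tcp_pos: [0.4554, -0.3219, 0.0227]
orientation: [0.055, -3.141, 0.001]
contact_force: [-0.4, -0.6, 0.0]
grip_width: 0.0515
```

```bash
python3 w.py p3;python3 - <<'E'
from h import *
go((.455,-.321,.022),92)
E
```

```text
xyz cm [-10.73, 64.85, -23.76] rot [-0.03, 0.0, -10.99] tcp [0.4555, -0.322, 0.0228] t 13.43 f [0.2, -0.2, -0.0] w 0.044
xyz cm [0.05, 0.1, 0.08] rot [-0.03, 0.01, 0.01] tcp [0.4555, -0.322, 0.0228] t 13.43 f [0.2, -0.2, -0.0] w 0.044
```

View pics/p3.png

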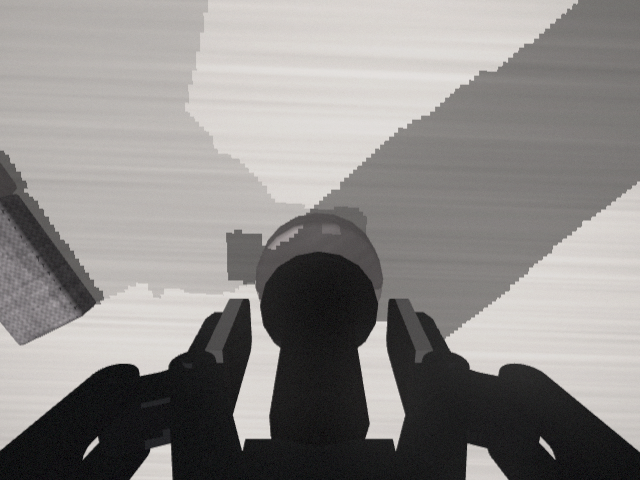

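Emit:
jog_arm(
  rows=[
    {"xyz": [0,0,0],"delta_rot": [0,0,0],"fingers": 0.6},
    {"xyz": [0,0,0],"delta_rot": [0,0,0],"fingers": 0.7},
    {"xyz": [0,0,0],"delta_rot": [0,0,0],"fingers": 0.9},
    {"xyz": [0,0,0],"delta_rot": [0,0,0],"fingers": 1},
    {"xyz": [0,0,0],"delta_rot": [0,0,0],"fingers": 1},
  ],
  grip_force=110,
)

```text
clock: 13.85
tcp_pos: [0.4557, -0.322, 0.0234]
orientation: [-0.055, 3.141, -0.001]
contact_force: [-1.9, 1.5, 5.2]
grip_width: 0.0238
```

```bash
python3 w.py p4;python3 - <<'E'
from h import *
go((.455,-.321,.022),92)
E
```

```text
xyz cm [-10.72, 64.86, -23.69] rot [-0.03, 0.03, -11.0] tcp [0.4557, -0.322, 0.0233] t 13.9 f [-1.5, 1.5, 4.6] w 0.0236
xyz cm [0.06, 0.11, 0.13] rot [-0.03, 0.03, 0.0] tcp [0.4557, -0.322, 0.0233] t 13.9 f [-1.5, 1.5, 4.6] w 0.0236
```

View pics/p4.png

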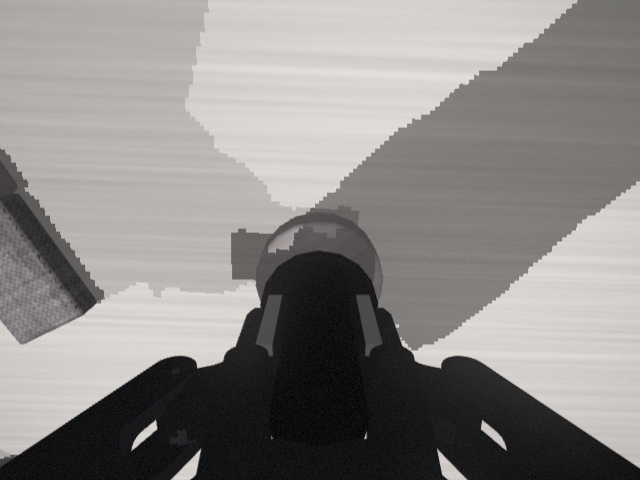

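Gripped at 23.6 mm. Lifting.

Emit:
jog_arm(
  rows=[
    {"xyz": [0,0,-1],"delta_rot": [0,0,0],"fingers": 1},
    {"xyz": [0,0,-3],"delta_rot": [0,0,0],"fingers": 1},
    {"xyz": [0,0,-6],"delta_rot": [0,0,0],"fingers": 1},
    {"xyz": [0,0,-9.5],"delta_rot": [0,0,0],"fingers": 1},
    {"xyz": [0,0,-13],"delta_rot": [0,0,0],"fingers": 1},
  ],
)

```text
clock: 14.32
tcp_pos: [0.454, -0.3212, 0.1541]
orientation: [0.054, -3.139, -0.001]
contact_force: [1.9, -0.6, -5.8]
grip_width: 0.0238
```

Emit:
jog_arm(
  rows=[
    {"xyz": [0,0,-4],"delta_rot": [0,0,0],"fingers": 1},
    {"xyz": [0,0,-7],"delta_rot": [0,0,0],"fingers": 1},
    {"xyz": [0,0,-7],"delta_rot": [0,0,0],"fingers": 1},
    {"xyz": [0,0,-7],"delta_rot": [0,0,0],"fingers": 1},
    {"xyz": [0,0,-7],"delta_rot": [0,0,0],"fingers": 1},
  ],
)

```text
clock: 14.73
tcp_pos: [0.4529, -0.3203, 0.2226]
orientation: [0.054, -3.136, -0.004]
contact_force: [-0.3, 0.5, -6.6]
grip_width: 0.024
```

```bash
python3 w.py p5;python3 - <<'E'
from h import *
s=imaging.grab_frame("scene");cv2.imwrite("pics/s9.png",cv2.resize(s[40:190,220:370],None,fx=4,fy=4,interpolation=cv2.INTER_CUBIC))
go((.5343,.0251,.225),92)
E
```

```text
xyz cm [-10.97, 64.68, -3.67] rot [0.21, -0.34, -11.01] tcp [0.4526, -0.3201, 0.2219] t 14.78 f [-0.1, 0.1, -6.6] w 0.0239
xyz cm [-9.36, 34.23, -0.28] rot [0.18, -0.37, -0.01] tcp [0.4527, -0.3202, 0.2218] t 14.83 f [-0.2, 0.6, -6.6] w 0.024
```

View pics/p5.png

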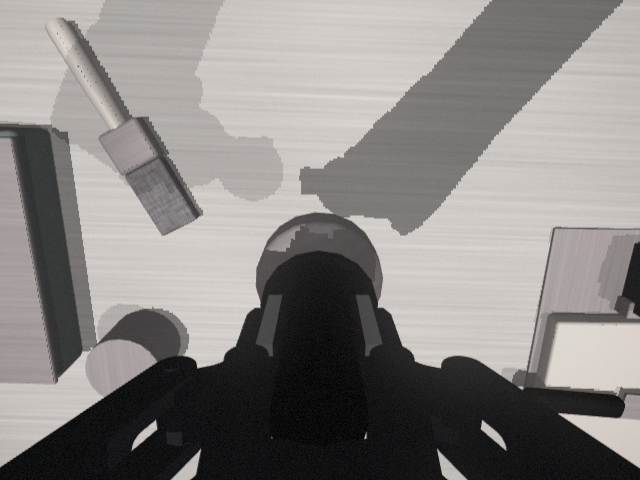

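View pics/s9.png

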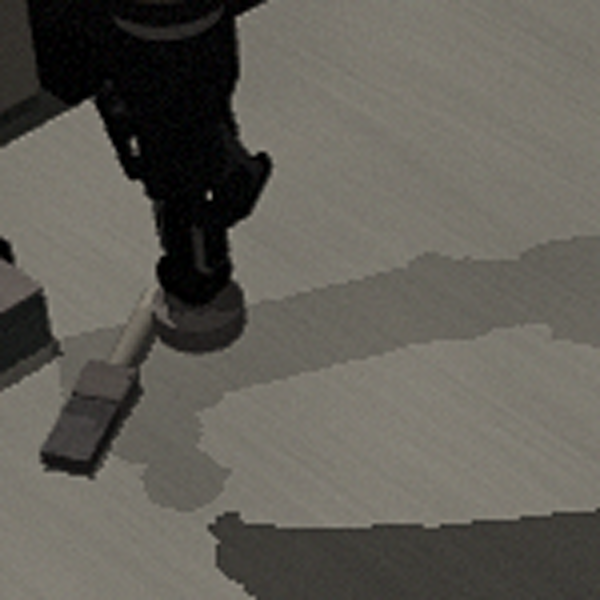

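Held with no change against p4; free-hanging fz ≈ −6.6 N. Moving above the wedge.

Emit:
jog_arm(
  rows=[
    {"xyz": [-1,3.5,-0.3],"delta_rot": [0.2,-0.3,0],"fingers": 1},
    {"xyz": [-2,7.5,-0.3],"delta_rot": [0.2,-0.3,0],"fingers": 1},
    {"xyz": [-3,11.5,-0.3],"delta_rot": [0.2,-0.3,0],"fingers": 1},
    {"xyz": [-4.2,15.5,-0.3],"delta_rot": [0.2,-0.3,0],"fingers": 1},
    {"xyz": [-5.3,19.5,-0.3],"delta_rot": [0.2,-0.3,0],"fingers": 1},
  ],
)

```text
clock: 15.25
tcp_pos: [0.4978, -0.1215, 0.2233]
orientation: [0.053, -3.137, 0.0]
contact_force: [1.8, -0.4, -5.8]
grip_width: 0.0238
```

```bash
python3 - <<'E'
from h import *
go((.5343,.0251,.225),92)
E
```

```text
xyz cm [-4.15, 14.53, -0.19] rot [-0.01, -0.26, -0.05] tcp [0.4978, -0.1215, 0.2233] t 15.25 f [1.8, -0.4, -5.8] w 0.0238
```

Emit:
jog_arm(
  rows=[
    {"xyz": [-1.2,4,-0.2],"delta_rot": [0,-0.2,0],"fingers": 1},
    {"xyz": [-2.4,8,-0.2],"delta_rot": [0,-0.2,0],"fingers": 1},
    {"xyz": [-3.5,11.5,-0.2],"delta_rot": [0,-0.2,0],"fingers": 1},
    {"xyz": [-4.1,14,-0.2],"delta_rot": [0,-0.2,0],"fingers": 1},
    {"xyz": [-4.1,14.5,-0.2],"delta_rot": [0,-0.2,0],"fingers": 1},
  ],
)

```text
clock: 15.67
tcp_pos: [0.5336, 0.0319, 0.2231]
orientation: [0.067, -3.137, -0.003]
contact_force: [0.2, 1.0, -6.0]
grip_width: 0.0238
```

```bash
python3 - <<'E'
from h import *
go((.5343,.0251,.165),92)
s=imaging.grab_frame("scene");cv2.imwrite("pics/s10.png",cv2.resize(s[140:290,270:420],None,fx=4,fy=4,interpolation=cv2.INTER_CUBIC))
E
```

```text
xyz cm [-0.06, -0.69, 5.81] rot [0.13, -0.22, 0.44] tcp [0.5336, 0.0319, 0.2231] t 15.67 f [0.2, 1.0, -6.0] w 0.0238
```

View pics/s10.png

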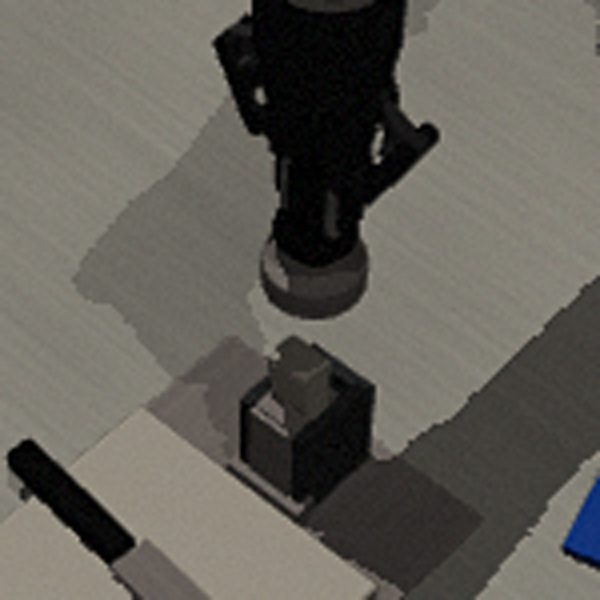

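Emit:
jog_arm(
  rows=[
    {"xyz": [0,-0.7,1.5],"delta_rot": [0.1,-0.2,0.4],"fingers": 1},
    {"xyz": [0,-0.7,3],"delta_rot": [0.1,-0.2,0.4],"fingers": 1},
    {"xyz": [0,-0.7,4.5],"delta_rot": [0.1,-0.2,0.4],"fingers": 1},
    {"xyz": [0,-0.7,5.5],"delta_rot": [0.1,-0.2,0.4],"fingers": 1},
    {"xyz": [0,-0.7,5.8],"delta_rot": [0.1,-0.2,0.4],"fingers": 1},
  ],
)

```text
clock: 16.13
tcp_pos: [0.5308, 0.0214, 0.1623]
orientation: [0.051, -3.135, 0.004]
contact_force: [-0.4, 0.3, -5.7]
grip_width: 0.0237
```

```bash
python3 - <<'E'
from h import *
go((.5343,.0251,.15),92)
print(r.get_obs()["qvel"].round(3))
E
```

```text
xyz cm [-0.37, 0.36, 1.22] rot [-0.12, -0.38, -0.12] tcp [0.5308, 0.0214, 0.1623] t 16.13 f [-0.4, 0.3, -5.7] w 0.0237
[ 0.002  0.02  -0.009  0.003 -0.01  -0.048  0.006]
```

Emit:
jog_arm(
  rows=[
    {"xyz": [-0.3,0.3,0.2],"delta_rot": [-0.1,-0.3,-0.1],"fingers": 1},
    {"xyz": [-0.3,0.3,0.5],"delta_rot": [-0.1,-0.3,-0.1],"fingers": 1},
    {"xyz": [-0.3,0.3,0.8],"delta_rot": [-0.1,-0.3,-0.1],"fingers": 1},
    {"xyz": [-0.3,0.3,1.0],"delta_rot": [-0.1,-0.3,-0.1],"fingers": 1},
    {"xyz": [-0.3,0.3,1.2],"delta_rot": [-0.1,-0.3,-0.1],"fingers": 1},
  ],
)

```text
clock: 16.55
tcp_pos: [0.5339, 0.0244, 0.1505]
orientation: [0.054, -3.141, 0.0]
contact_force: [0.2, -0.2, -5.5]
grip_width: 0.0237
```

```bash
python3 - <<'E'
from h import *
go((.5343,.0251,.145),92)
print(r.get_obs()["qvel"].round(3))
E
```

```text
xyz cm [-0.04, 0.07, 0.55] rot [-0.01, -0.03, -0.02] tcp [0.5339, 0.0244, 0.1505] t 16.55 f [0.2, -0.2, -5.5] w 0.0237
[ 0.004  0.029 -0.003  0.023 -0.009 -0.052  0.008]
```

Near contact (baseline fz ≈ −5.7 N). Small steps now.

Emit:
jog_arm(
  rows=[
    {"xyz": [0,0.05,0.1],"delta_rot": [0,0,0],"fingers": 1},
    {"xyz": [0,0.05,0.2],"delta_rot": [0,0,0],"fingers": 1},
    {"xyz": [0,0.05,0.3],"delta_rot": [0,0,0],"fingers": 1},
    {"xyz": [0,0.05,0.4],"delta_rot": [0,0,0],"fingers": 1},
    {"xyz": [0,0.05,0.5],"delta_rot": [0,0,0],"fingers": 1},
  ],
)

```text
clock: 16.97
tcp_pos: [0.5343, 0.0251, 0.146]
orientation: [-0.054, 3.141, 0.0]
contact_force: [-2.2, 0.7, -0.5]
grip_width: 0.024
```

Emit:
jog_arm(
  rows=[
    {"xyz": [0,0,0.12],"delta_rot": [0,0,0],"fingers": 1},
    {"xyz": [0,0,0.24],"delta_rot": [0,0,0],"fingers": 1},
    {"xyz": [0,0,0.36],"delta_rot": [0,0,0],"fingers": 1},
    {"xyz": [0,0,0.48],"delta_rot": [0,0,0],"fingers": 1},
    {"xyz": [0,0,0.6],"delta_rot": [0,0,0],"fingers": 1},
  ],
)

```text
clock: 17.38
tcp_pos: [0.5343, 0.0251, 0.14]
orientation: [-0.054, 3.141, 0.0]
contact_force: [-1.1, -0.3, -0.8]
grip_width: 0.0237
```

Emit:
jog_arm(
  rows=[
    {"xyz": [0,0,0.12],"delta_rot": [0,0,0],"fingers": 1},
    {"xyz": [0,0,0.24],"delta_rot": [0,0,0],"fingers": 1},
    {"xyz": [0,0,0.36],"delta_rot": [0,0,0],"fingers": 1},
    {"xyz": [0,0,0.48],"delta_rot": [0,0,0],"fingers": 1},
    {"xyz": [0,0,0.6],"delta_rot": [0,0,0],"fingers": 1},
  ],
)

```text
clock: 17.8
tcp_pos: [0.5343, 0.0251, 0.1338]
orientation: [-0.054, 3.141, 0.0]
contact_force: [-2.3, -0.1, -1.5]
grip_width: 0.0242
```

Emit:
jog_arm(
  rows=[
    {"xyz": [0,0,0.1],"delta_rot": [0,0,0],"fingers": 1},
    {"xyz": [0,0,0.2],"delta_rot": [0,0,0],"fingers": 1},
    {"xyz": [0,0,0.3],"delta_rot": [0,0,0],"fingers": 1},
    {"xyz": [0,0,0.4],"delta_rot": [0,0,0],"fingers": 1},
    {"xyz": [0,0,0.5],"delta_rot": [0,0,0],"fingers": 1},
  ],
)

```text
clock: 18.22
tcp_pos: [0.5343, 0.025, 0.1287]
orientation: [-0.054, 3.141, 0.0]
contact_force: [-0.6, -0.2, -0.2]
grip_width: 0.0239
```

Emit:
jog_arm(
  rows=[
    {"xyz": [0,0,0.08],"delta_rot": [0,0,0],"fingers": 1},
    {"xyz": [0,0,0.16],"delta_rot": [0,0,0],"fingers": 1},
    {"xyz": [0,0,0.24],"delta_rot": [0,0,0],"fingers": 1},
    {"xyz": [0,0,0.32],"delta_rot": [0,0,0],"fingers": 1},
    {"xyz": [0,0,0.4],"delta_rot": [0,0,0],"fingers": 1},
  ],
)

```text
clock: 18.63
tcp_pos: [0.5342, 0.0251, 0.1247]
orientation: [-0.054, 3.141, 0.0]
contact_force: [-1.7, 0.8, -0.9]
grip_width: 0.024
```

Emit:
jog_arm(
  rows=[
    {"xyz": [0,0,0.07],"delta_rot": [0,0,0],"fingers": 1},
    {"xyz": [0,0,0.14],"delta_rot": [0,0,0],"fingers": 1},
    {"xyz": [0,0,0.21],"delta_rot": [0,0,0],"fingers": 1},
    {"xyz": [0,0,0.28],"delta_rot": [0,0,0],"fingers": 1},
    {"xyz": [0,0,0.35],"delta_rot": [0,0,0],"fingers": 1},
  ],
)

```text
clock: 19.05
tcp_pos: [0.5348, 0.0251, 0.1227]
orientation: [-0.054, 3.14, 0.001]
contact_force: [-7.2, -0.2, 17.6]
grip_width: 0.0236
```

```bash
python3 - <<'E'
from h import *
go((.5343,.0251,.12),92)
s=imaging.grab_frame("scene");cv2.imwrite("pics/s11.png",cv2.resize(s[190:290,290:410],None,fx=6,fy=6,interpolation=cv2.INTER_CUBIC))
E
```

```text
xyz cm [0.05, 0.0, 0.27] rot [0.03, 0.07, -0.04] tcp [0.5348, 0.0251, 0.1227] t 19.05 f [-7.2, -0.2, 17.6] w 0.0236
```

View pics/s11.png

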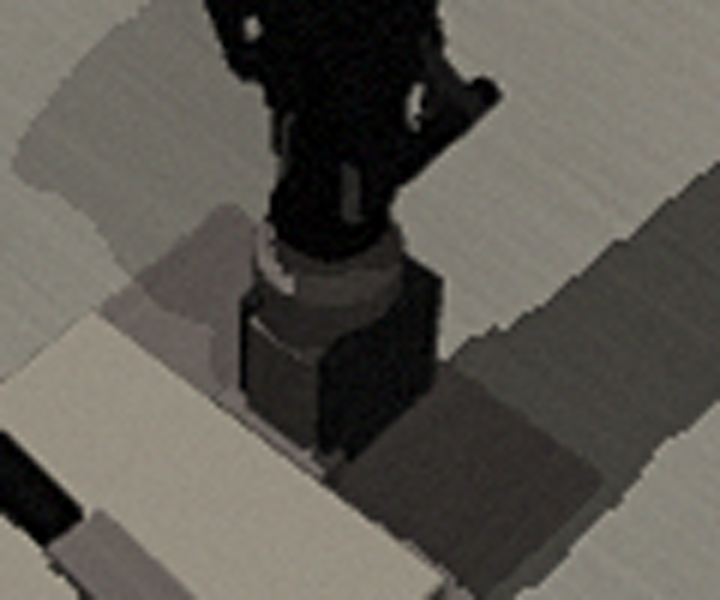

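The force rose to about 23 N within 2 mm. The head is about 14 mm above the clamp, and the jaw gap at the board looks closed in the picture. I'll ease off, then repeat a gentle firm tap to check that it no longer moves.

Emit:
jog_arm(
  rows=[
    {"xyz": [0,0,-0.1],"delta_rot": [0,0,0],"fingers": 1},
    {"xyz": [0,0,-0.2],"delta_rot": [0,0,0],"fingers": 1},
    {"xyz": [0,0,-0.2],"delta_rot": [0,0,0],"fingers": 1},
    {"xyz": [0,0,-0.1],"delta_rot": [0,0,0],"fingers": 1},
    {"xyz": [0,0,0],"delta_rot": [0,0,0],"fingers": 1},
  ],
)

```text
clock: 19.52
tcp_pos: [0.5349, 0.0251, 0.1227]
orientation: [-0.054, 3.14, 0.001]
contact_force: [-3.6, -1.1, 7.2]
grip_width: 0.0238
```

```bash
python3 - <<'E'
from h import *
go((.5343,.0251,.1227),92)
E
```

```text
xyz cm [0.06, 0.0, 0.0] rot [0.03, 0.07, -0.04] tcp [0.5349, 0.0251, 0.1227] t 19.52 f [-3.6, -1.1, 7.2] w 0.0238
```

Emit:
jog_arm(
  rows=[
    {"xyz": [0.05,0,0.03],"delta_rot": [0,0,0],"fingers": 1},
    {"xyz": [0.05,0,0.06],"delta_rot": [0,0,0],"fingers": 1},
    {"xyz": [0.05,0,0.08],"delta_rot": [0,0,0],"fingers": 1},
    {"xyz": [0.05,0,0.1],"delta_rot": [0,0,0],"fingers": 1},
    {"xyz": [0.05,0,0.1],"delta_rot": [0,0,0],"fingers": 1},
  ],
)

```text
clock: 19.93
tcp_pos: [0.5349, 0.0251, 0.1227]
orientation: [-0.054, 3.139, 0.001]
contact_force: [-2.7, -0.6, 7.1]
grip_width: 0.0238
```

```bash
python3 - <<'E'
from h import *
go((.5343,.0251,.1227),92)
E
```

```text
xyz cm [0.06, 0.0, 0.0] rot [0.04, 0.13, -0.04] tcp [0.5349, 0.0251, 0.1227] t 19.93 f [-2.7, -0.6, 7.1] w 0.0238
```

Emit:
jog_arm(
  rows=[
    {"xyz": [0,0,0.04],"delta_rot": [0,0,0],"fingers": 1},
    {"xyz": [0,0,0.08],"delta_rot": [0,0,0],"fingers": 1},
    {"xyz": [0,0,0.12],"delta_rot": [0,0,0],"fingers": 1},
    {"xyz": [0,0,0.16],"delta_rot": [0,0,0],"fingers": 1},
    {"xyz": [0,0,0.18],"delta_rot": [0,0,0],"fingers": 1},
  ],
)

```text
clock: 20.35
tcp_pos: [0.5354, 0.0251, 0.1227]
orientation: [-0.053, 3.138, 0.002]
contact_force: [-7.4, -0.2, 17.7]
grip_width: 0.0237
```

```bash
python3 - <<'E'
from h import *
go((.5343,.0251,.1227),92)
E
```

```text
xyz cm [0.11, 0.0, -0.01] rot [0.07, 0.18, -0.05] tcp [0.5354, 0.0251, 0.1227] t 20.35 f [-7.4, -0.2, 17.7] w 0.0237
```

The wedge has not moved at about 23 N (TCP z 0.1227 on both presses). Raising the pounder and checking.

Emit:
jog_arm(
  rows=[
    {"xyz": [0,0,-0.5],"delta_rot": [0,0,0],"fingers": 1},
    {"xyz": [0,0,-2],"delta_rot": [0,0,0],"fingers": 1},
    {"xyz": [0,0,-4.5],"delta_rot": [0,0,0],"fingers": 1},
    {"xyz": [0,0,-7],"delta_rot": [0,0,0],"fingers": 1},
    {"xyz": [0,0,-9],"delta_rot": [0,0,0],"fingers": 1},
  ],
)

```text
clock: 20.77
tcp_pos: [0.5352, 0.0249, 0.2136]
orientation: [-0.053, 3.138, 0.002]
contact_force: [1.6, 0.2, -6.5]
grip_width: 0.0239
```

```bash
python3 - <<'E'
from h import *
go((.455,-.321,.21),92)
s=imaging.grab_frame("scene");cv2.imwrite("pics/s12.png",cv2.resize(s[190:290,290:410],None,fx=6,fy=6,interpolation=cv2.INTER_CUBIC))
print([(np.round(d["position"],1),d["conf"]) for d in imaging.tip_of("scene","jaw_shoe")])
E
```

```text
xyz cm [9.19, -34.3, 0.29] rot [0.06, 0.2, -0.06] tcp [0.5352, 0.0249, 0.2136] t 20.77 f [1.6, 0.2, -6.5] w 0.0239
[(array([334.3, 261.1]), 0.74)]
```

View pics/s12.png

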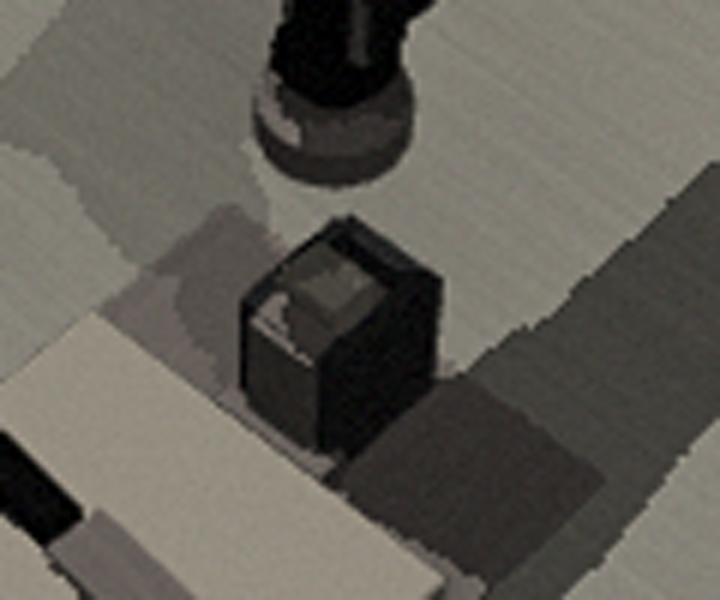

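The wedge stays down in the slot, and the dark gap between jaw and board seen in s7 is gone. Carrying the pounder back to its spot.

Emit:
jog_arm(
  rows=[
    {"xyz": [1,-4,0],"delta_rot": [0,0.2,0],"fingers": 1},
    {"xyz": [2,-8,0],"delta_rot": [0,0.2,0],"fingers": 1},
    {"xyz": [3,-12,0],"delta_rot": [0,0.2,0],"fingers": 1},
    {"xyz": [4.2,-16,0],"delta_rot": [0,0.2,0],"fingers": 1},
    {"xyz": [5.3,-20,0],"delta_rot": [0,0.2,0],"fingers": 1},
  ],
)

```text
clock: 21.28
tcp_pos: [0.4894, -0.1779, 0.2123]
orientation: [-0.054, 3.138, 0.004]
contact_force: [1.5, -0.4, -6.5]
grip_width: 0.0239
```

```bash
python3 - <<'E'
from h import *
go((.455,-.321,.21),92)
E
```

```text
xyz cm [3.93, -14.19, 0.18] rot [0.14, 0.21, -0.03] tcp [0.4894, -0.1779, 0.2123] t 21.28 f [1.5, -0.4, -6.5] w 0.0239
```

Emit:
jog_arm(
  rows=[
    {"xyz": [1.2,-4,0.2],"delta_rot": [0.1,0.2,0],"fingers": 1},
    {"xyz": [2.4,-8,0.2],"delta_rot": [0.1,0.2,0],"fingers": 1},
    {"xyz": [3.4,-11.5,0.2],"delta_rot": [0.1,0.2,0],"fingers": 1},
    {"xyz": [3.9,-13.5,0.2],"delta_rot": [0.1,0.2,0],"fingers": 1},
    {"xyz": [3.9,-14.1,0.2],"delta_rot": [0.1,0.2,0],"fingers": 1},
  ],
)

```text
clock: 21.7
tcp_pos: [0.4515, -0.3251, 0.2078]
orientation: [0.042, -3.138, 0.002]
contact_force: [0.2, 1.1, -5.3]
grip_width: 0.0239
```

```bash
python3 w.py p6; python3 - <<'E'
from h import *
go((.455,-.321,.06),92)
a=cv2.imread("pics/p5.png")[200:460,200:440];b=cv2.imread("pics/p6.png")[200:460,200:440]
cv2.imwrite("pics/p56.png",cv2.resize(np.hstack([a,b]),None,fx=1.6,fy=1.6))
E
```

```text
xyz cm [-10.56, 65.1, -5.27] rot [-0.01, -0.15, -11.37] tcp [0.4528, -0.3238, 0.2079] t 21.75 f [1.3, -2.0, -5.3] w 0.0238
xyz cm [-0.27, 0.28, 14.78] rot [-0.02, -0.15, -0.37] tcp [0.4528, -0.3238, 0.2079] t 21.75 f [1.3, -2.0, -5.3] w 0.0238
```

View pics/p56.png

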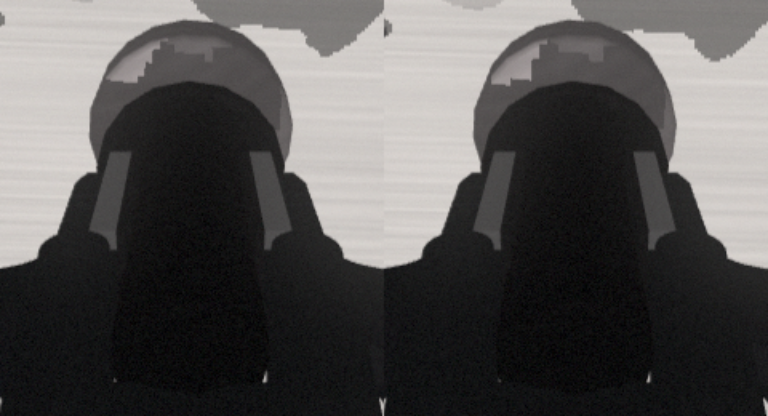

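The pounder has not moved in the grip. Lowering it to the bench.

Emit:
jog_arm(
  rows=[
    {"xyz": [-0.3,0.3,4],"delta_rot": [0,-0.1,-0.3],"fingers": 1},
    {"xyz": [-0.3,0.3,8],"delta_rot": [0,-0.1,-0.3],"fingers": 1},
    {"xyz": [-0.3,0.3,12],"delta_rot": [0,-0.1,-0.3],"fingers": 1},
    {"xyz": [-0.3,0.3,14.5],"delta_rot": [0,-0.1,-0.3],"fingers": 1},
    {"xyz": [-0.3,0.3,15],"delta_rot": [0,-0.1,-0.3],"fingers": 1},
  ],
)

```text
clock: 22.17
tcp_pos: [0.4519, -0.3163, 0.0519]
orientation: [0.057, -3.131, -0.008]
contact_force: [-1.3, 0.1, -5.8]
grip_width: 0.0241
```

```bash
python3 - <<'E'
from h import *
go((.455,-.321,.0238),92)
E
```

```text
xyz cm [-0.32, -0.5, 2.8] rot [0.32, -0.58, 0.07] tcp [0.4519, -0.3163, 0.0519] t 22.17 f [-1.3, 0.1, -5.8] w 0.0241
```

Emit:
jog_arm(
  rows=[
    {"xyz": [-0.3,-0.5,0.6],"delta_rot": [0.3,-0.6,0],"fingers": 1},
    {"xyz": [-0.3,-0.5,1.2],"delta_rot": [0.3,-0.6,0],"fingers": 1},
    {"xyz": [-0.3,-0.5,1.8],"delta_rot": [0.3,-0.6,0],"fingers": 1},
    {"xyz": [-0.3,-0.5,2.2],"delta_rot": [0.3,-0.6,0],"fingers": 1},
    {"xyz": [-0.3,-0.5,2.4],"delta_rot": [0.3,-0.6,0],"fingers": 1},
  ],
)

```text
clock: 22.58
tcp_pos: [0.4554, -0.3212, 0.0282]
orientation: [-0.057, 3.139, -0.0]
contact_force: [0.9, -0.2, -5.0]
grip_width: 0.0239
```

```bash
python3 - <<'E'
from h import *
go((.455,-.321,.0238),92)
E
```

```text
xyz cm [0.04, 0.03, 0.44] rot [-0.01, 0.1, 0.07] tcp [0.4554, -0.3212, 0.0282] t 22.58 f [0.9, -0.2, -5.0] w 0.0239
```

Emit:
jog_arm(
  rows=[
    {"xyz": [0,0,0.1],"delta_rot": [0,0.1,0],"fingers": 1},
    {"xyz": [0,0,0.2],"delta_rot": [0,0.1,0],"fingers": 1},
    {"xyz": [0,0,0.3],"delta_rot": [0,0.1,0],"fingers": 1},
    {"xyz": [0,0,0.4],"delta_rot": [0,0.1,0],"fingers": 1},
    {"xyz": [0,0,0.45],"delta_rot": [0,0.1,0],"fingers": 1},
  ],
)

```text
clock: 23.0
tcp_pos: [0.4556, -0.3213, 0.0239]
orientation: [-0.057, 3.141, -0.001]
contact_force: [-0.3, -0.4, -5.3]
grip_width: 0.0238
```

```bash
python3 - <<'E'
from h import *
go((.455,-.321,.0238),92)
E
```

```text
xyz cm [0.06, 0.04, 0.01] rot [-0.02, 0.02, 0.07] tcp [0.4556, -0.3213, 0.0239] t 23.0 f [-0.3, -0.4, -5.3] w 0.0238
```

Not touching yet; another 1–2 mm.

Emit:
jog_arm(
  rows=[
    {"xyz": [0,0,0.04],"delta_rot": [0,0,0],"fingers": 1},
    {"xyz": [0,0,0.08],"delta_rot": [0,0,0],"fingers": 1},
    {"xyz": [0,0,0.12],"delta_rot": [0,0,0],"fingers": 1},
    {"xyz": [0,0,0.15],"delta_rot": [0,0,0],"fingers": 1},
    {"xyz": [0,0,0.15],"delta_rot": [0,0,0],"fingers": 1},
  ],
)

```text
clock: 23.42
tcp_pos: [0.4557, -0.3214, 0.0234]
orientation: [-0.056, 3.14, -0.0]
contact_force: [-3.6, 2.5, 7.1]
grip_width: 0.0237
```

On the bench. Releasing.

Emit:
jog_arm(
  rows=[
    {"xyz": [0,0,-0.05],"delta_rot": [0,0,0],"fingers": 0.6},
    {"xyz": [0,0,-0.05],"delta_rot": [0,0,0],"fingers": 0.4},
    {"xyz": [0,0,-0.05],"delta_rot": [0,0,0],"fingers": 0.2},
    {"xyz": [0,0,-0.05],"delta_rot": [0,0,0],"fingers": 0},
    {"xyz": [0,0,-0.05],"delta_rot": [0,0,0],"fingers": 0},
  ],
)

```text
clock: 23.83
tcp_pos: [0.4559, -0.3215, 0.0239]
orientation: [-0.057, 3.14, -0.0]
contact_force: [-0.2, 0.8, 0.2]
grip_width: 0.0802
```

Emit:
jog_arm(
  rows=[
    {"xyz": [0,0,-1],"delta_rot": [0,0,0],"fingers": 0},
    {"xyz": [0,0,-3],"delta_rot": [0,0,0],"fingers": 0},
    {"xyz": [0,0,-6],"delta_rot": [0,0,0],"fingers": 0},
    {"xyz": [0,0,-9],"delta_rot": [0,0,0],"fingers": 0},
    {"xyz": [0,0,-12],"delta_rot": [0,0,0],"fingers": 0},
  ],
)

```text
clock: 24.25
tcp_pos: [0.4554, -0.3215, 0.1458]
orientation: [-0.056, 3.14, -0.001]
contact_force: [0.8, 0.3, 0.7]
grip_width: 0.085
```

```bash
python3 - <<'E'
from h import *
go((.58,.025,.2),91.8)
print(r.get_obs()["clock"])
E
```

```text
xyz cm [-13.69, 34.19, -5.42] rot [-0.02, 0.05, 0.24] tcp [0.4554, -0.3215, 0.1458] t 24.25 f [0.8, 0.3, 0.7] w 0.085
24.25
```

Time is ample, so I'll look at the wedge and jaw from above once more before handing in.

Emit:
jog_arm(
  rows=[
    {"xyz": [0,0,-4],"delta_rot": [0,0,0.2],"fingers": 0},
    {"xyz": [-2,4,-6],"delta_rot": [0,0,0.2],"fingers": 0},
    {"xyz": [-4,8,-6],"delta_rot": [0,0,0.2],"fingers": 0},
    {"xyz": [-6,12,-6],"delta_rot": [0,0,0.2],"fingers": 0},
    {"xyz": [-7.5,16,-6],"delta_rot": [0,0,0.2],"fingers": 0},
  ],
)

```text
clock: 24.67
tcp_pos: [0.5211, -0.1708, 0.2075]
orientation: [-0.049, 3.137, -0.001]
contact_force: [1.1, 0.4, -0.0]
grip_width: 0.0854
```

```bash
python3 - <<'E'
from h import *
go((.58,.025,.2),91.8)
E
```

```text
xyz cm [-6.49, 19.39, 0.76] rot [-0.06, 0.22, -0.03] tcp [0.5211, -0.1708, 0.2075] t 24.67 f [1.1, 0.4, -0.0] w 0.0854
```

Emit:
jog_arm(
  rows=[
    {"xyz": [-1.3,4,0.5],"delta_rot": [0,0.2,0],"fingers": 0},
    {"xyz": [-2.6,8,0.5],"delta_rot": [0,0.2,0],"fingers": 0},
    {"xyz": [-4,12,0.5],"delta_rot": [0,0.2,0],"fingers": 0},
    {"xyz": [-5.3,16,0.5],"delta_rot": [0,0.2,0],"fingers": 0},
    {"xyz": [-6.5,19,0.5],"delta_rot": [0,0.2,0],"fingers": 0},
  ],
)

```text
clock: 25.08
tcp_pos: [0.5804, 0.0243, 0.2035]
orientation: [-0.051, 3.14, -0.0]
contact_force: [0.5, -0.4, -0.3]
grip_width: 0.0851
```

Emit:
jog_arm(
  rows=[
    {"xyz": [0,0,0],"delta_rot": [0,0,0],"fingers": 0},
    {"xyz": [0,0,0],"delta_rot": [0,0,0],"fingers": 0},
    {"xyz": [0,0,0],"delta_rot": [0,0,0],"fingers": 0},
    {"xyz": [0,0,0],"delta_rot": [0,0,0],"fingers": 0},
    {"xyz": [0,0,0],"delta_rot": [0,0,0],"fingers": 0},
  ],
)

```text
clock: 25.5
tcp_pos: [0.58, 0.0222, 0.2037]
orientation: [-0.046, 3.14, -0.001]
contact_force: [0.6, 0.1, -1.0]
grip_width: 0.0854
```

```bash
python3 w.py f1 jaw_shoe wedge_top; python3 - <<'E'
from h import *
im=cv2.imread("pics/f1.png"); z=cv2.resize(im[70:230,230:410],None,fx=4.4,fy=3.7,interpolation=cv2.INTER_CUBIC)
cv2.imwrite("pics/f1z.png",np.clip(z.astype(float)*1.5,0,255).astype(np.uint8))
s=imaging.grab_frame("scene");cv2.imwrite("pics/sf.png",s)
E
```

```text
jaw_shoe [([328.5, 159.2], 0.61)]
wedge_top [([603.4, 254.3], 0.64), ([325.5, 159.4], 0.61)]
xyz cm [3.07, 30.79, -5.66] rot [-0.03, 0.06, -11.25] tcp [0.5802, 0.0231, 0.2036] t 25.65 f [0.6, 0.2, -0.6] w 0.0856
```

View pics/f1z.png

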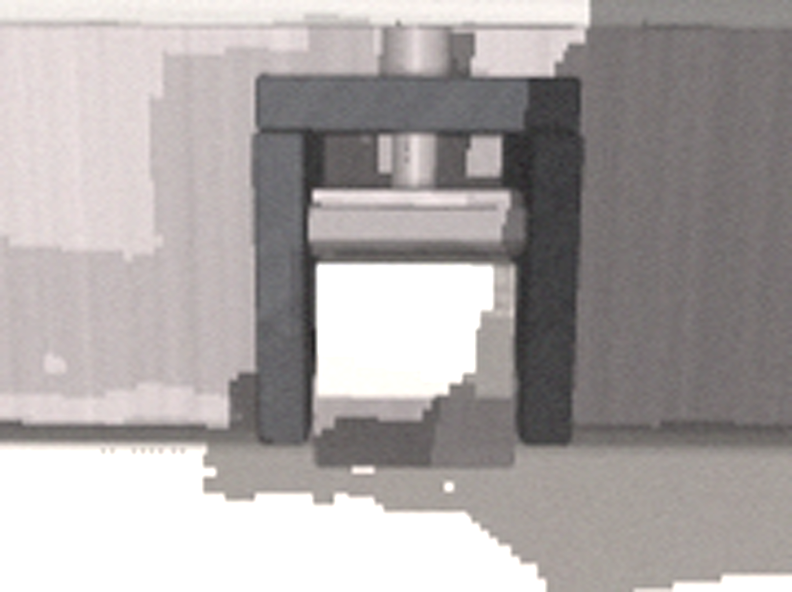

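View pics/sf.png

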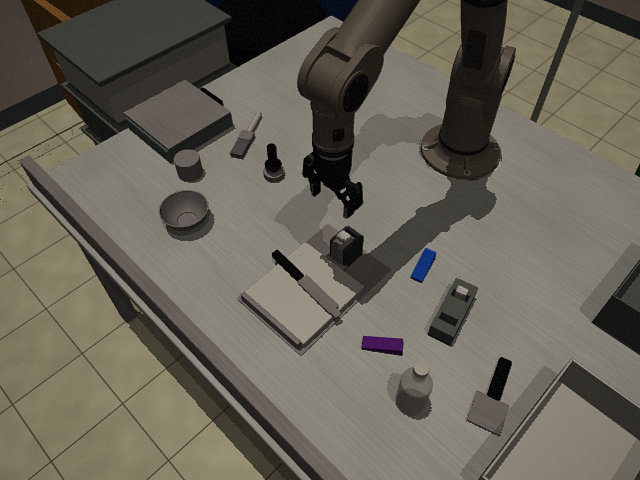

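The jaw has moved about 4 mm toward the board, the wedge head sits upright in the slot, the pounder stands upright at (272,165), and everything else is where it was. Handing in.

```bash
python3 -c "
from bench import r
print(r.hand_in())"
```

```text
the job is handed in; nothing more can be done
None
```

I put the full-size white wedge in the clamp slot and let go. I then tapped it down with the pounder, stood the pounder back on its spot and handed in at about 26 s. The hand-in gives no verdict.

**Last checks**
- **Wedge:** two presses of about 23 N left the hand at the same height (z 0.1227 m), so the wedge no longer moved. Its head is about 14 mm above the clamp, within the 7 to 37 mm expected. The highest force I read was about 23 N, taken at the end of each move, so short peaks between readings would not show.
- **Jaw:** from the picture it moved about 4 mm toward the board and the gap looks closed. I could not measure the 0.5 mm directly; that it is tight rests on the force rise.
- **Pounder and the rest:** the pounder stands upright and released on the bench, the arm is clear, and the other things look unmoved.

**What disagreed**
- **First grasp failed:** the shut fingertips proved to be about 30 mm behind the reported tool point. They closed on the wedge's head and tipped it briefly in its pocket. It dropped back upright and I gripped about 20 mm deeper.
- **Tilt in the grip:** the wedge then sat about 4° tilted in the hand, and I corrected that before inserting it.

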